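# Lock the salve jars away in the pantry medicine locker

### The arm

A 6-joint arm with a two-finger parallel gripper is mounted at the origin on the work surface. World frame = base frame: x ahead of the robot, y to its left, z up, the work surface at z = 0. Lengths are in m, angles in rad, forces in N, time in s.
With the tool pointing down it reaches from about 0.3 to 0.875 m from the base axis. Payload 6.4 kg.
Tool frame: the origin (TCP) lies at the very end of the fingers, on their centre line; the grasp point (between the pads) lies 19 mm behind it; z points along the fingers, y is the line along which they close (so a half turn about z gives the same grasp; the last joint's range is limited). The gripper opens to 85 mm and grips with 20 to 120 N. Pads are 22 mm wide; open, the fingers measure 114 mm over their backs; the gripper's body (76 mm by 85 mm) begins 54 mm behind the grasp point. The pads swing forward as they close: fully open they stand 13 mm farther back than shut.
Start: joints at [-1.415, 0.181, 1.607, -0, 1.354, -0.206], TCP at [0.204, -0.538, 0.198] pointing down, gripper open.
Joint ranges: [-2.99, 2.99], [-0.89, 2.07], [0.3, 2.58], [-1.14, 4.28], [0, 2.63], [-3.12, 3.12]. Speed limits (rad/s): [2.57, 2.57, 3.01, 3.14, 3.14, 3.14].

### API

Orientations are given as a unit quaternion [w, x, y, z].
In Python, from bench import ctrl gives the robot as it stands.
- The arm moves only by the shell command python3 jog.py 'ROWS'. ROWS is a JSON list of rows, 1 to 10 of them, each of 7 numbers: dx, dy, dz in m, then a rotation vector rx, ry, rz in rad, then the opening from 0.0 (shut) to 1.0 (fully open); each row is the pose to reach, as a shift and turn from the pose commanded when the command began, along the tool's axes at that moment; what a row does not reach only later rows make up. A row lasts 1/8 s, in which the tool goes at most 0.0625 m and 0.188 rad, less where a joint would pass 70% of its speed; a pose out of reach is approached as far as the arm can. The fingers move at their own pace and stop on an object; the grip force is fixed at half the most. Time passes only in rows, so rows that do not move let the fingers close. It prints the time, the measured TCP pose, the force, the opening and the grip force at its end.
- ctrl.get_obs(): the state, without advancing time (a new reading comes with each control period).
- ctrl.camera(name): name is "side" or "top"; returns the picture (384x512x3 uint8, blue, green, red); there is no depth.
- ctrl.camera_params(name): a dict with "fovy" (degrees; the focal length in pixels is half the picture's height over the tangent of half this angle, whatever the lens; pixels are square), "cx", "cy" (the principal point, pixels), "view" (4x4, takes a point from world to camera coordinates). Camera axes: x right, y up, looking along -z (the intrinsics and any distortion apply to the point x, -y, -z); pixel columns grow to the right and rows downward; lengths in m; the calibration is good to about 2 mm. A picture is of the moment at which its call begins. camera_params takes no time and is no camera call.
- ctrl.hand_in(): hands the job in; it is judged then, once.
The state is a dict: "time_s": time; "q": joint angles; "dq": joint speeds; "joint_efforts": joint torques, N m; "eef_pos": TCP position; "eef_rot": TCP orientation; "wrist_force": force on the tool from outside, world axes, zero at the start; "torque": the same for the moment, N m; "opening": opening from 0.0 (shut) to 1.0 (fully open); "grasp_force": force on a finger pad.
Only numpy, scipy, OpenCV 4.12 (cv2) and the standard library are available. Lean on these libraries where they do the work, as an engineer would, in place of code of your own. Each camera call takes 0.05 s, during which the arm holds its last target. There are 200 camera calls.

### The job

Lock the medicine away in the child-safe locker: with the dowel from its forked stand, push in the spring catch through the small brass-rimmed hole in the locker's front rail so that the lid springs fully open, then stand every amber salve jar from the board upright on the locker's floor. Hook the reach pole into the ring eye on the open lid and swing the lid shut with it, without slamming, until the catch holds it. Leave the dowel hanging in its stand and the pole lying in its two saddles again, the spice jars standing on the board, and the other things on the counter where they are.

Things in the scene. Friction and masses are not known exactly. Their poses are not given: they have to be found in the camera images.
- locker: white wooden locker, fixed, 200 deep (x) x 340 long (y) x 100 high. Origin: centre of its underside, on the counter; x points from its front to its hinged rear, z up. On top a fixed front rail covers x -100 to -50, the wooden lid x -48 to 98. Jar space under the lid: x -24 to 90, y -160 to 160, floor 42 above the counter; a guard board, top at 62, stands at x -30 to -24.
- release_hole (a point): mouth centre of the brass-rimmed 18 mm hole in the 12 mm thick front rail, 100 above the counter, at locker x -80, y -110. The catch's tail lies under it, its top 55 below this point. Pushed straight down it gives against a spring (2 N at first, 4 to 5 N at the stop); the lid is free when the dowel's end is 60 to 62 below the mouth; the stop is at 65 to 67.
- locker_floor (a point): centre of the jar space on the locker's floor, at locker x 33, y 0, 42 above the counter.
- eye (a point): centre of the steel ring eye at the middle of the lid's free edge: 6 mm wire, 32 mm clear inside, its hole running along locker y. It lies 176 before the hinge line and 30 above the lid's top face and turns with the lid; its frame is the locker's when the lid is shut. The hinge line runs along locker y at locker x 98, 100 above the counter.
- lid (a joint): lid angle, rad: 0 shut, 1.83 fully open (15 degrees past upright). When the catch lets go a spring lifts the lid in about 4 s and holds it open; drawing it shut takes about 1 N at the eye, and 3 to 4 N downward over the last 20 mm to snap the catch. Unless caught it springs open again.
- catch (a joint): turn of the spring elbow catch in rad: 0 at rest (holding a shut lid), free of the lid above 0.17, stop at 0.3.
- dowel: wooden release dowel, 50 g: a 12 mm shaft, 100 long, under a 26 mm round handle, 70 long, standing upright. Origin: centre of the shaft's lower end; z up along it, so the handle runs from z 100 to 170. It hangs by the handle's shoulder in the fork of its stand.
- dowel_stand: fixed stand, foot 80 x 90, with a steel fork plate 8 thick, top 132 above the counter. Its 16 mm slot runs along the stand's x, open towards -x, ending at x 14; plate x -29 to 40, 56 wide; a post stands under it at x 28 to 40. Origin: on the counter below the dowel's place; the hung dowel's end is 32 above the counter.
- pole: reach pole, 120 g: wooden bar 260 long (x), 18 wide (y), 24 high (z); origin at the middle of the bar's underside. From its +x end a 6 mm steel rod runs on at half height (z 12) to x 210, then bends square to -y for 40 mm, ending in a 10 mm ball. It balances about 20 mm towards the hook from the origin.
- hook (a point): point on the hook, 18 mm along the bent end of the pole's rod (pole x 210, y -18, z 12); frame as the pole's.
- pole_rest: fixed rest with two wooden saddles at its x -90 and 90 (16 thick), each a U 28 wide (y), floor 50 and cheeks 75 above the counter. Origin: on the counter, midway; x along the pole's length towards the hook.
- board: fixed stone serving board, 176 (x) x 260 (y), 4 thick. Origin: centre of its underside.
- jar0: squat amber glass salve jar with white screw cap, straight sided, 50 mm diameter, 36 high, 60 to 130 g, upright on the board. Origin: centre of its underside, z up. May be absent.
- jar1: squat amber glass salve jar with white screw cap, straight sided, 50 mm diameter, 36 high, 60 to 130 g, upright on the board. Origin: centre of its underside, z up. May be absent.
- jar2: squat amber glass salve jar with white screw cap, straight sided, 50 mm diameter, 36 high, 60 to 130 g, upright on the board. Origin: centre of its underside, z up. May be absent.
- jar3: squat amber glass salve jar with white screw cap, straight sided, 50 mm diameter, 36 high, 60 to 130 g, upright on the board. Origin: centre of its underside, z up. May be absent.
- spice0: clear glass spice jar with wooden lid, 50 mm diameter, 50 high, upright among the salve jars on the board; stays on the board. Origin: centre of its underside.
- spice1: clear glass spice jar with wooden lid, 50 mm diameter, 50 high, upright among the salve jars on the board; stays on the board. Origin: centre of its underside.
- tin_a: food tin, 74 mm diameter, 80 high, at the back of the counter; leave alone.
- tin_b: food tin, 74 mm diameter, 80 high, at the back of the counter; leave alone.
- mug: white mug at the back of the counter; leave alone.
- bowl: white bowl at the back of the counter; leave alone.
- honey: honey jar, 64 mm diameter, 70 high, at the right of the counter; leave alone.

How it is judged:
On the way, in this order (a step that is already met when the one before it is completed fails the run):
1. the dowel, through the release hole, pushes the catch back off the lid (z of dowel in the frame of locker below 0.046 m and horizontal distance between dowel and release_hole below 0.012 m and value of joint catch above 0.06 rad), for 0.05 s.
2. the lid stands fully open (value of joint lid above 1.7 rad), for 0.2 s.
3. all salve jars stand upright in the open locker, let go (value of joint lid above 1.2 rad and x of jar0 in the frame of locker between -0.015 and 0.082 m and y of jar0 in the frame of locker between -0.15 and 0.15 m and z of each of jar0, jar1, jar2, jar3 in the frame of locker below 0.052 m and angle between each of jar0, jar1, jar2, jar3's own z axis and vertical below 0.2 rad and x of jar1 in the frame of locker between -0.015 and 0.082 m and y of jar1 in the frame of locker between -0.15 and 0.15 m and x of jar2 in the frame of locker between -0.015 and 0.082 m and y of jar2 in the frame of locker between -0.15 and 0.15 m and x of jar3 in the frame of locker between -0.015 and 0.082 m and y of jar3 in the frame of locker between -0.15 and 0.15 m and contact force between the fingers and jar0 below 0.3 N and contact force between the fingers and jar1 below 0.3 N and contact force between the fingers and jar2 below 0.3 N and contact force between the fingers and jar3 below 0.3 N), for 0.2 s.
4. the pole's hook, in the ring eye, draws the lid over (distance between hook and eye below 0.023 m and value of joint lid between 0.25 and 1.1 rad), for 0.05 s.
At the end, for the whole second after the job is handed in: Lid shut and caught (under 0.03 rad); every salve jar upright on the locker's floor; dowel hanging upright in its stand's fork within 20 mm of its place; pole at rest in both saddles (lengthwise within 40 mm); spice jars standing on the board (value of joint lid below 0.03 rad and value of joint catch below 0.06 rad and x of jar0 in the frame of locker between -0.015 and 0.082 m and y of jar0 in the frame of locker between -0.15 and 0.15 m and z of each of jar0, jar1, jar2, jar3 in the frame of locker below 0.052 m and angle between each of jar0, jar1, jar2, jar3, spice0, spice1's own z axis and vertical below 0.2 rad and x of jar1 in the frame of locker between -0.015 and 0.082 m and y of jar1 in the frame of locker between -0.15 and 0.15 m and x of jar2 in the frame of locker between -0.015 and 0.082 m and y of jar2 in the frame of locker between -0.15 and 0.15 m and x of jar3 in the frame of locker between -0.015 and 0.082 m and y of jar3 in the frame of locker between -0.15 and 0.15 m and horizontal distance between dowel and dowel_stand below 0.02 m and z of dowel in the frame of dowel_stand between 0.025 and 0.04 m and angle between dowel's own z axis and vertical below 0.15 rad and x of pole in the frame of pole_rest between -0.04 and 0.04 m and y of pole in the frame of pole_rest between -0.012 and 0.012 m and z of pole in the frame of pole_rest between 0.044 and 0.056 m and angle between the x axis of pole and the x axis of pole_rest, either way round below 0.1 rad and linear speed of each of pole, dowel below 0.02 m/s and x of spice0 in the frame of board between -0.08 and 0.08 m and y of spice0 in the frame of board between -0.12 and 0.12 m and x of spice1 in the frame of board between -0.08 and 0.08 m and y of spice1 in the frame of board between -0.12 and 0.12 m); the robot touches nothing.
It fails at once if the lid is slammed (closing faster than 2.5 rad/s) (velocity of joint lid below -2.5 rad/s).
It fails at once if a thing that has no part in the job is shifted by more than 30 mm (distance of any of tin_a, tin_b, mug, bowl, honey from where it was at the start of the episode above 0.03 m).
Of jar0, jar1, jar2, jar3 only 2 to 4 are there at a start; the rules pass over those that are not, and their reading is None.
At some moment in a run one of jar0, jar1, jar2, jar3 may be knocked a few centimetres aside while the robot is not near it.
It also fails if it takes over 210 s, if anything falls off the work surface, if the arm or the gripper's body presses on something with over 40 N, if the wrist force passes 120 N, or if a joint passes its speed limit or range.

## Working session

There is one attempt and no reset: what is moved stays moved. The work goes in short steps, Python scripts to look and compute and a shell command to move; the robot and the scene stay as the last step left them, time stands still between calls to the robot, and variables do not carry over. Pictures are saved under pics/ and viewed, at most 14 in all, crops included, and the job is handed in when it is done.

```bash
ls; mkdir -p pics; python3 - <<'E'
from bench import ctrl
import cv2,json
for n in("side","top"):
    im=ctrl.camera(n); cv2.imwrite(f"pics/{n}0.png",im); 
    p=ctrl.camera_params(n); print(n,p)
    cv2.imwrite(f"pics/{n}0b.png",cv2.resize(im,(800,600),interpolation=cv2.INTER_CUBIC))
o=ctrl.get_obs(); print({k:o[k] for k in("time_s","eef_pos","eef_rot","opening","wrist_force")})
E
```

```text
bench.py
jog.py
pics
side {'fovy': 44.10350783617932, 'cx': 253.3455134744937, 'cy': 193.48998034489193, 'view': array([[-9.88160715e-01, -1.53420586e-01,  7.24304565e-04,
         5.42223486e-01],
       [ 1.01954906e-01, -6.53134996e-01,  7.50346503e-01,
        -1.77660655e-01],
       [-1.14645531e-01,  7.41536783e-01,  6.61044326e-01,
        -1.19728367e+00],
       [ 0.00000000e+00,  0.00000000e+00,  0.00000000e+00,
         1.00000000e+00]])}
top {'fovy': 56.64090282705436, 'cx': 251.84874254113106, 'cy': 197.6904763844421, 'view': array([[ 0.01756243, -0.99982395,  0.00660553, -0.06947826],
       [ 0.99133995,  0.01827256,  0.13004311, -0.54754093],
       [-0.13014091,  0.00426445,  0.99148634, -0.96962795],
       [ 0.        ,  0.        ,  0.        ,  1.        ]])}
{'time_s': 0.1, 'eef_pos': array([ 0.20344956, -0.5372058 ,  0.19673135]), 'eef_rot': array([-8.27819266e-04,  9.83681985e-01,  1.79914052e-01,  2.86139505e-05]), 'opening': 0.9980531808946181, 'wrist_force': array([-0.73448149,  0.37747949, -0.36953101])}
```
View pics/top0b.png

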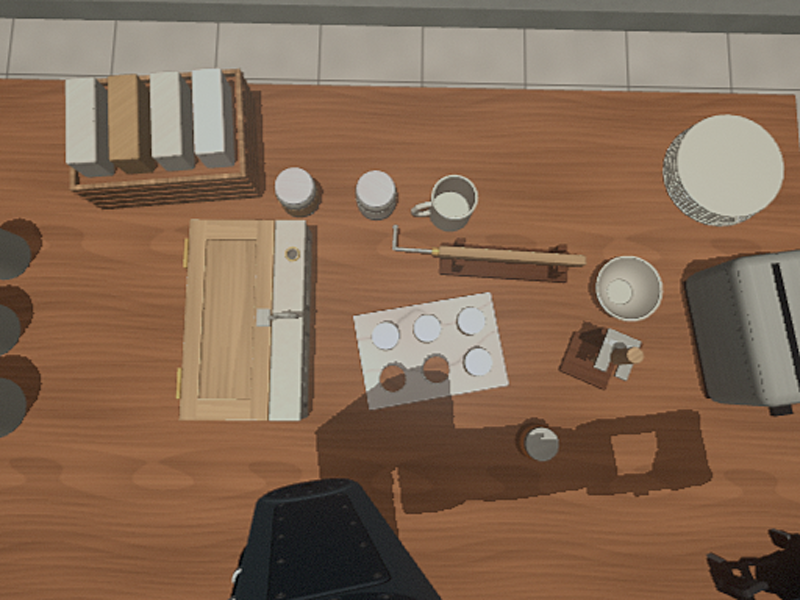

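View pics/side0b.png

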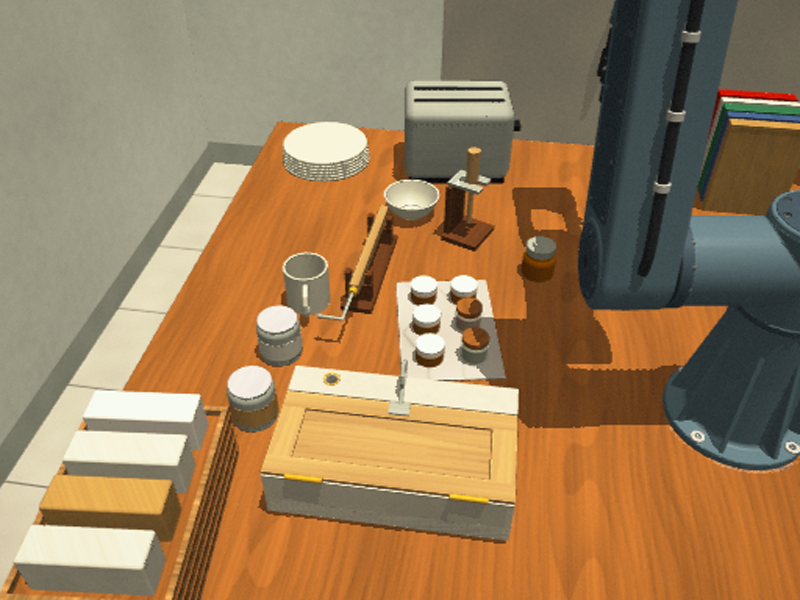

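```bash
cat > h.py <<'E'
import numpy as np,cv2
from bench import ctrl
from scipy.optimize import least_squares
from scipy.spatial.transform import Rotation as R
P={n:ctrl.camera_params(n) for n in("side","top")}
def proj(n,X):
    p=P[n];c=np.c_[np.atleast_2d(X),np.ones(len(np.atleast_2d(X)))]@p["view"].T
    f=192/np.tan(np.radians(p["fovy"])/2)
    return np.c_[p["cx"]+f*c[:,0]/-c[:,2],p["cy"]+f*c[:,1]/c[:,2]]
def tri(**uv):
    s=least_squares(lambda X:np.concatenate([proj(n,X)[0]-uv[n] for n in uv]),[.5,0,.1]);return s.x,np.abs(s.fun).max()
def onz(n,uv,z):
    return least_squares(lambda X:proj(n,[*X,z])[0]-uv,[.5,0]).x
def crop(im,c0,c1,r0,r1,s,g=10):
    o=cv2.resize(im[r0:r1,c0:c1],None,fx=s,fy=s,interpolation=cv2.INTER_CUBIC)
    for c in range(-(-c0//g)*g,c1,g):
        cv2.line(o,(int((c-c0+.5)*s),0),(int((c-c0+.5)*s),4),(0,255,255),1); cv2.putText(o,str(c),(int((c-c0+.5)*s)-9,14),0,.33,(0,255,255),1)
    for r in range(-(-r0//g)*g,r1,g):
        y=int((r-r0+.5)*s);cv2.line(o,(0,y),(4,y),(0,255,255),1); cv2.putText(o,str(r),(5,y+4),0,.33,(0,255,255),1)
    return o
def stack(a,b,axis):
    k=1-axis; m=max(a.shape[k],b.shape[k])
    pad=lambda i:cv2.copyMakeBorder(i,0,(m-i.shape[0]) if axis else 0,0,0 if axis else m-i.shape[1],0)
    return np.concatenate([pad(a),pad(b)],axis)
def obs():
    o=ctrl.get_obs();r=R.from_quat(np.roll(o["eef_rot"],-1));return o,np.array(o["eef_pos"]),r
E
python3 - <<'E'
from h import *
t=cv2.imread("pics/top0.png");s=cv2.imread("pics/side0.png")
a=crop(t,110,205,135,275,4.2); b=crop(t,245,385,140,185,2.9); d=crop(t,355,420,200,255,4); e=crop(t,222,330,185,265,2.9)
cv2.imwrite("pics/topc.png",stack(a,stack(stack(b,e,0),d[:,:],0)[:600],1)[:600,:800])
a=crop(s,165,335,230,350,4); b=crop(s,200,255,130,210,3.4,20); d=crop(s,280,320,90,162,3.4);e=crop(s,250,325,170,245,3.4)
v=stack(stack(b,d,1),stack(e,e[:1],1),0)
cv2.imwrite("pics/sidec.png",np.concatenate([a[:,:680]*1],1))
o=stack(stack(b,d,1),e,1);cv2.imwrite("pics/sidec2.png",o);print(o.shape,cv2.imread("pics/topc.png").shape)
E
```

```text
(272, 578, 3) (588, 800, 3)
```

View pics/topc.png

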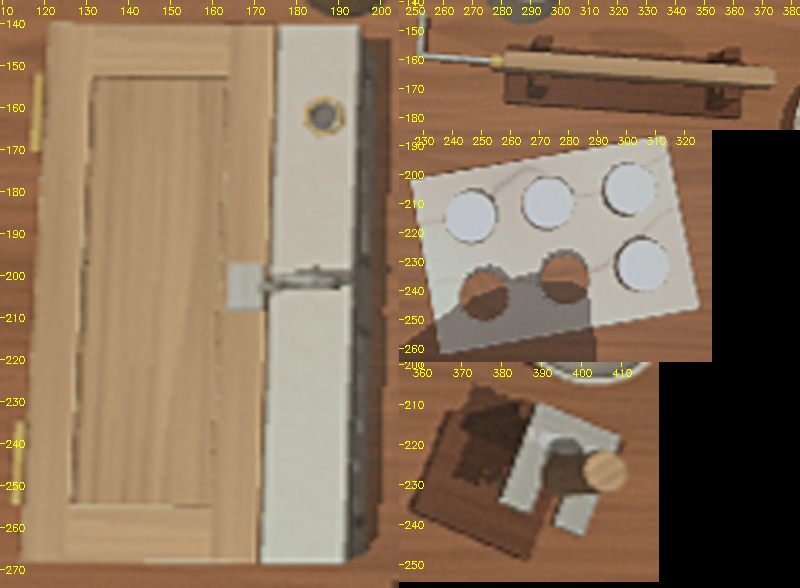

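View pics/sidec.png

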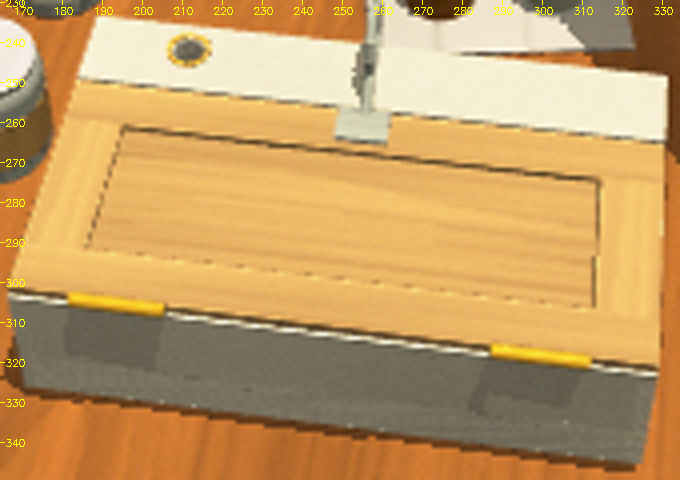

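View pics/sidec2.png

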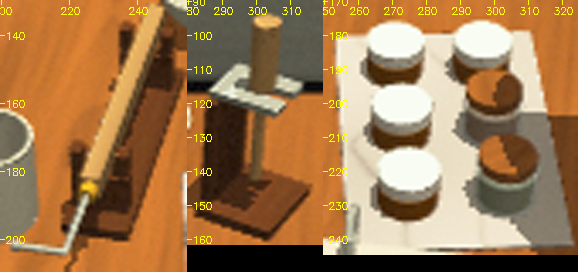

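```bash
cat > fit.py <<'E'
from h import *
def fit(model,obsv,x0):
    # obsv: list (view, body xyz, uv); fit x,y,yaw,z
    def pts(p,b): c,s=np.cos(p[2]),np.sin(p[2]);b=np.array(b);return [p[0]+c*b[0]-s*b[1],p[1]+s*b[0]+c*b[1],p[3]+b[2]]
    f=lambda p:np.concatenate([proj(v,pts(p,b))[0]-uv for v,b,uv in obsv])
    s=least_squares(f,x0,loss="soft_l1");print(model,np.round(s.x,4),"yawdeg",np.degrees(s.x[2]).round(2),"res",np.round(f(s.x),1));return s.x
L=[("top",(-.1,-.17,.1),(195.2,140.2)),("top",(-.1,.17,.1),(191.9,268.3)),("top",(-.05,-.17,.1),(175.5,140.2)),("top",(-.05,.17,.1),(171.6,268.3)),
("top",(-.08,-.11,.1),(186.6,161.9)),("top",(.098,-.17,.1),(121.2,140)),("top",(.098,.17,.1),(114.7,268.3)),
("side",(-.08,-.11,.1),(212,241.75)),("side",(-.1,-.17,.1),(188.25,233.25)),("side",(-.1,.17,.1),(331.25,248.5)),("side",(-.05,-.17,.1),(184,249.25)),("side",(-.05,.17,.1),(331.25,264.5)),("side",(.098,-.17,.1),(166.75,302.25)),("side",(.098,.17,.1),(328.75,322))]
fit("locker",L,[.5,.2,1.57,0])
print("hole",tri(top=(186.6,161.9),side=(212,241.75)))
print("dowel top",tri(top=(406.25,226.5),side=(303,95.7)))
S=[("top",(.04,.028,.132),(389,209.5)),("top",(.04,-.028,.132),(410.25,218.5)),("top",(-.029,-.028,.132),(400.5,242.75)),("top",(-.029,.028,.132),(379.75,234)),
("side",(.04,.028,.132),(285.7,116.6)),("side",(-.029,.028,.132),(308.3,123)),("side",(-.029,-.028,.132),(313.6,116)),("side",(.04,-.028,.132),(294.5,108.9)),("top",(0,0,.202),(406.25,226.5)),("side",(0,0,.202),(303,95.7))]
fit("stand",S,[.5,-.3,-.3,0])
Q=[("top",(.13,0,.024),(280.4,160.5)),("top",(-.13,0,.024),(374.2,165.7)),("top",(.21,0,.012),(252.9,159)),("top",(.21,-.04,.012),(253.4,145.9)),
("side",(.135,0,.012),(226,184.5)),("side",(-.13,0,.024),(247.5,132.4)),("side",(.21,0,.012),(219.5,202.4)),("side",(.21,-.04,.012),(203.9,201.6))]
fit("pole",Q,[.6,-.1,1.57,.05])
t=cv2.imread("pics/top0.png");s=cv2.imread("pics/side0.png")
def caps(im,roi):
    r0,r1,c0,c1=roi;h=cv2.cvtColor(im,6)[r0:r1,c0:c1]
    return h
T=[(247,214.2),(273.6,208.9),(301.7,204.1),(306,230.4)];Sd=[(275,219.5),(273,200.5),(271.6,183),(297,183)]
for a,b in zip(T,Sd): print("jar",a,b,tri(top=a,side=b))
for a,b in zip([(251.3,236.4),(278.8,230.4)],[(304.5,216),(300,196)]): print("spice",tri(top=a,side=b))
E
python3 fit.py
python3 - <<'E'
from h import *
t=cv2.imread("pics/top0.png");s=cv2.imread("pics/side0.png")
for n,im,th,(r0,r1,c0,c1) in(("top",t,0,(190,262,225,325)),("side",s,0,(170,245,255,325))):
    g=cv2.cvtColor(im,cv2.COLOR_BGR2GRAY)[r0:r1,c0:c1];b=im[r0:r1,c0:c1,0].astype(int)-im[r0:r1,c0:c1,2]
    for k in (-8,0,8):
        m=((b>k)&(g>150)).astype(np.uint8)
        N,l,st,ce=cv2.connectedComponentsWithStats(m)
        print(n,k,[(tuple((ce[i]+[c0,r0]).round(1)),st[i][2:].tolist()) for i in range(1,N) if st[i][4]>60])
E
```

```text
locker [ 5.2070e-01  1.9500e-01  1.5846e+00 -9.0000e-04] yawdeg 90.79 res [-0.4  0.7 -0.4  0.9  0.7  0.6  0.5  0.8  0.1  0.7 -0.   0.5 -0.3  0.6
 -1.   0.5 -0.   0.3 -0.5 -0.1 -1.  -0.2 -0.9  0.4 -1.4 -0.8  0.2 -0.9]
hole (array([0.63096426, 0.11637555, 0.1014491 ]), np.float64(0.8326401410450046))
dowel top (array([ 0.46461394, -0.42098547,  0.20075566]), np.float64(0.6513164717750328))
stand [ 0.4642 -0.422  -0.3966 -0.0041] yawdeg -22.73 res [ 0.4  0.3 -0.3  0.1 -0.1  0.8  0.   0.6 -0.4  0.1 -3.1  0.1 -0.3 -1.3
 -0.7 -0.3 -0.1  0.8 -0.5  0.6]
pole [ 0.641  -0.2679  1.5177  0.0506] yawdeg 86.96 res [ 0.7  0.1  1.2  1.6 -0.8  0.6 -0.3 -0.2 -0.4  1.  -1.5 -2.3 -0.9  0.8
  0.4 -0.4]
jar (247, 214.2) (275, 219.5) (array([ 0.49952412, -0.04686234,  0.03597286]), np.float64(0.7917981085388988))
jar (273.6, 208.9) (273, 200.5) (array([ 0.51504285, -0.12135983,  0.03573488]), np.float64(1.070942076182689))
jar (301.7, 204.1) (271.6, 183) (array([ 0.52986366, -0.20104533,  0.03157871]), np.float64(1.3292681639150032))
jar (306, 230.4) (297, 183) (array([ 0.45624101, -0.21315863,  0.03077816
[... 471 characters left out ...]
loat64(231.4)), [17, 18, 245])]
top 0 [((np.float64(301.3), np.float64(204.8)), [17, 17, 219]), ((np.float64(272.9), np.float64(209.6)), [17, 16, 224]), ((np.float64(246.1), np.float64(214.6)), [17, 16, 223]), ((np.float64(305.7), np.float64(231.3)), [17, 17, 228])]
top 8 [((np.float64(271.9), np.float64(212.7)), [17, 14, 103]), ((np.float64(246.5), np.float64(216.9)), [16, 15, 134]), ((np.float64(302.8), np.float64(233.9)), [16, 15, 88])]
side -8 [((np.float64(270.8), np.float64(181.4)), [15, 10, 121]), ((np.float64(296.6), np.float64(181.3)), [16, 10, 117]), ((np.float64(272.7), np.float64(199.9)), [17, 11, 143]), ((np.float64(274.8), np.float64(219.3)), [17, 12, 161])]
side 0 []
side 8 []
```

```bash
cat > d.py <<'E'
import sys
from h import *
def delta(x,y,z,yaw):
    o,p,r=obs()
    a=np.radians(yaw);T=R.from_matrix(np.array([[np.cos(a),np.sin(a),0],[np.sin(a),-np.cos(a),0],[0,0,-1]]))
    d=r.inv().apply(np.array([x,y,z])-p);w=(r.inv()*T).as_rotvec()
    print("delta",np.round(d,4),np.round(w,3),"rows>=%.1f"%max(np.linalg.norm(d)/.0625,np.linalg.norm(w)/.188),"F",np.round(o["wrist_force"],1),"t",round(o["time_s"],1))
if __name__=="__main__": delta(*map(float,sys.argv[1:5]))
E
python3 - <<'E'
from h import *
T=[(246.2,214.6),(273.1,209.6),(301.5,204.8),(305.9,231.4)];Sd=[(274.8,219.4),(272.7,199.9),(270.8,181.4),(296.6,181.3)]
for a,b in zip(T,Sd):
    x,e=tri(top=a,side=b);s=least_squares(lambda X:np.r_[proj("top",[*X,.04])[0]-a,proj("side",[*X,.04])[0]-b],[.5,0]);print(x.round(4),e.round(2),s.x.round(4),s.fun.round(1))
E
python3 d.py .4645 -.4215 .30 90
```

```text
[ 0.4991 -0.0447  0.0384] 0.47 [ 0.4989 -0.0441] [-0.2  0.5 -0.4 -0.4]
[ 0.5143 -0.1197  0.0392] 0.52 [ 0.5142 -0.1194] [-0.1  0.5 -0.5 -0.2]
[ 0.5296 -0.1995  0.0384] 0.44 [ 0.5294 -0.1988] [-0.2  0.4 -0.4 -0.3]
[ 0.4554 -0.2117  0.0381] 0.44 [ 0.4553 -0.2109] [-0.2  0.4 -0.4 -0.4]
delta [ 0.2851 -0.016  -0.1031] [-1.000e-03 -1.000e-03 -1.209e+00] rows>=6.4 F [-0.7  0.4 -0.4] t 0.1
```

```bash
python3 jog.py '[[0,0,-0.1,0,0,0,1],[0,0,-0.1,0,0,0,1],[0.285,-0.016,-0.103,0,0,-1.209,0.8],[0.285,-0.016,-0.103,0,0,-1.209,0.8],[0.285,-0.016,-0.103,0,0,-1.209,0.8],[0.285,-0.016,-0.103,0,0,-1.209,0.8],[0.285,-0.016,-0.103,0,0,-1.209,0.8],[0.285,-0.016,-0.103,0,0,-1.209,0.8],[0.285,-0.016,-0.103,0,0,-1.209,0.8],[0.285,-0.016,-0.103,0,0,-1.209,0.8]]'; python3 d.py .4645 -.4215 .152 90
```

```text
time_s: 1.35
eef_pos: [0.4644, -0.4216, 0.3]
eef_rot: [-0.001, 0.707, 0.707, 0.0]
wrist_force: [-0.3, -0.0, 0.1]
opening: 0.797
grasp_force: 0.0
delta [-0.      0.0002  0.148 ] [-0.001 -0.001 -0.001] rows>=2.4 F [-0.3 -0.   0.1] t 1.4
```

```bash
python3 jog.py '[[0,0,0.06,0,0,0,0.8],[0,0,0.11,0,0,0,0.8],[0,0,0.148,0,0,0,0.8],[0,0,0.148,0,0,0,0.8],[0,0,0.148,0,0,0,0],[0,0,0.148,0,0,0,0],[0,0,0.148,0,0,0,0],[0,0,0.148,0,0,0,0],[0,0,0.148,0,0,0,0]]'; python3 - <<'E'
from h import *
print(obs()[1],obs()[0]["wrist_force"],obs()[0]["opening"])
t=ctrl.camera("top");s=ctrl.camera("side")
cv2.imwrite("pics/g1.png",stack(crop(t,350,440,190,260,5),crop(s,270,335,60,165,4),1))
E
```

```text
time_s: 2.48
eef_pos: [0.4655, -0.4233, 0.1554]
eef_rot: [0.002, 0.707, 0.707, -0.0]
wrist_force: [-0.4, 0.9, 5.4]
opening: 0.269
grasp_force: 58.7
[ 0.46545385 -0.42327904  0.1554161 ] [-0.37905481  0.88068963  5.39433651] 0.2694734601044753
```

View pics/g1.png

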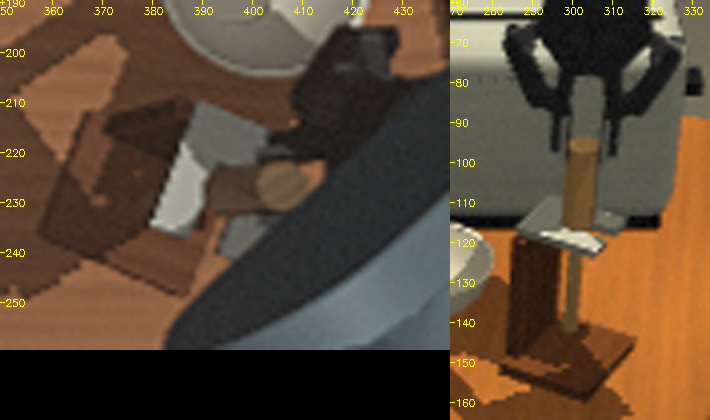

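```bash
python3 - <<'E'
from h import *
o,p,r=obs()
for dz in(0,.019,.073): print(proj("side",p+[0,0,dz]),proj("top",p+[0,0,dz]))
print(proj("side",[.4645,-.4215,.202]))
s=cv2.imread("pics/g1.png")
t=ctrl.camera("side");cv2.imwrite("pics/g2.png",crop(t,262,345,30,130,6))
E
```

```text
[[301.11615557 108.26300662]] [[399.12471459 227.57486217]]
[[301.53466272 102.86165242]] [[402.40621448 227.20548799]]
[[302.76470997  86.98636557]] [[412.57054525 226.06136443]]
[[302.42804981  95.16179691]]
```

View pics/g2.png

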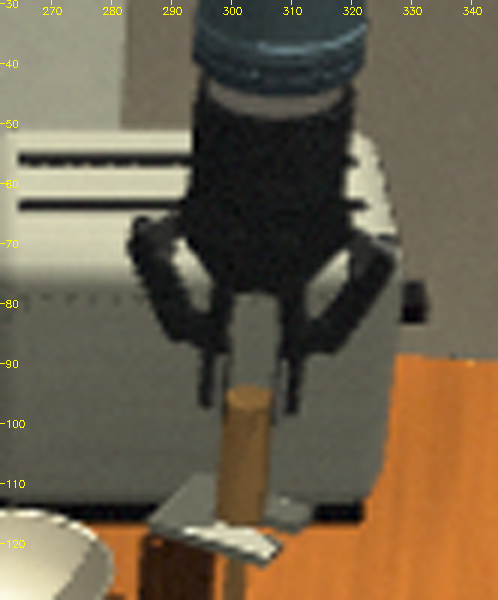

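```bash
python3 - <<'E'
from h import *
t=ctrl.camera("side");a=cv2.imread("pics/side0.png")
d=np.abs(t.astype(int)-a).sum(2)
print("cols 288..317")
for r in range(84,124,2): print(r,d[r,288:318])
E
```

```text
cols 288..317
84 [ 19 206 205 210 192 210 190 211 202 201 190 174  41   4   8   7   5   4
   5   3  66 216 192 185 197 164 165 177 182 202]
86 [  2  14 139 206 204 191 201 210 198 210 208 178  76   2   4   5   4   7
   2   6  68 177 182 199 187 187 199 219 188 215]
88 [  2   3   3   4   2   3   9 103 183 197 196 186 105   2   4   2   3   0
   3  22 142 174 184 209 197 216 190 140 197 165]
90 [  8   3  15   2  12   3   7  55 187 141  28  80  78   4   6   6   6  10
   8   9  87  49 209 198 120   2   9   4   6   8]
92 [  2   5   7   1   1   2   5 102 190 119  27  90  44   4   6   4   1   4
  14  60  95  36 151 163  63  10   4   4   6   4]
94 [  3   8   3  10   3   2  23 148 173 114  27 139  65 115 127 178 167  58
  53  56  59  43 194 148  42   1   7   1   0   4]
96 [  4   7   7   6   7   3  20 148 181  93  44 148 236 251 240 243 234 234
 243 318  36  74 193 149  33   4   4   4   2   8]
98 [  3   9   1   2  14   4   4  17  37  12  26 102  11  21  95 118  50   8
  63  97  34 120 186 115   4  11   4  15   5  16]
100 [ 6  7  2  2  4  4  2  5  5 15 15 43  5  4  8 31 19 30 48 97 19 21 12  4
 
[... 565 characters left out ...]
2 277 291 306 111  11   6   6   5   5   9  63
 129 201  63   9   5   1  10  16   4   3   4   3]
114 [146 310 282 276 264 242   5  10   5   6  31   2   9   7  12   6   2  75
 188 276 271 269 275 277 251 195   3  19  26  27]
116 [313 275 278 290 351 398 333 278 245   8   3   6   2   4   4   7   6  38
  17  56 177 286 292 264 199  57  10  13  16   4]
118 [  6   3  16  73 163   2   2   8   4   7   3   6   7   4   2   1  13  57
  10   3   2   5  11   9   3   2   3   5   4   3]
120 [  4  45   8  14   2   4   5   3   1   4   3   3   3   3  11   6   2   7
  35 277 283   8   4   1  18   4   5   5   1   4]
122 [ 8 16  7 10  4 24  6  4  3  3  8  5 11 11  4  5  3  3  6  2 24  3  6  2
  8  6 12 13  4  6]
```

```bash
python3 - <<'E'
from h import *
t=ctrl.camera("top");a=cv2.imread("pics/top0.png")
print(proj("top",[.2035,-.5372,.1967]),proj("top",[.2035,-.5372,.2267]))
a_=np.radians(20.7);yv=np.array([np.sin(a_),-np.cos(a_),0])
for s in(-.05,.05):
  for z in (.2097,.2397,.28): print(s,z,proj("top",np.array([.2035,-.5372,z])+s*yv))
h=crop(a,435,512,335,384,5);k=crop(t,350,440,180,262,4.2)
cv2.imwrite("pics/g3.png",stack(h,k,0))
E
```

```text
[[461.39105264 344.0549968 ]] [[469.53878686 347.88576617]]
-0.05 0.2097 [[444.23807213 353.68434834]]
-0.05 0.2397 [[451.87828606 357.97060754]]
-0.05 0.28 [[463.13758084 364.28721808]]
0.05 0.2097 [[485.32491869 337.725317  ]]
0.05 0.2397 [[494.51630026 341.36155738]]
0.05 0.28 [[508.05325174 346.71696659]]
```

View pics/g3.png

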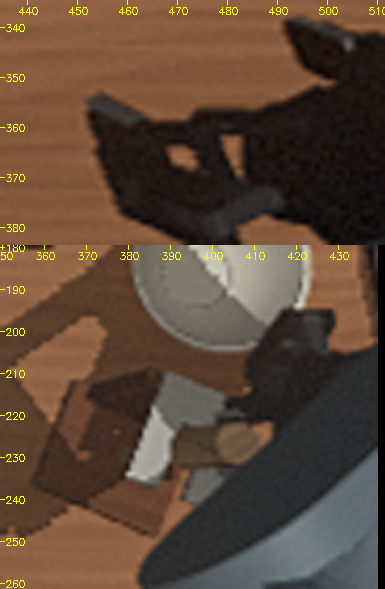

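```bash
python3 jog.py '[[0,0,-0.02,0,0,0,0],[0,0,-0.05,0,0,0,0],[0,0,-0.08,0,0,0,0],[0,0,-0.11,0,0,0,0],[0,0,-0.14,0,0,0,0],[0,0,-0.14,0,0,0,0],[0,0,-0.14,0,0,0,0]]'; python3 - <<'E'
from h import *
t=ctrl.camera("side"); cv2.imwrite("pics/g4.png",crop(t,262,345,10,140,4.5))
print(obs()[1])
E
```

```text
time_s: 3.6
eef_pos: [0.4642, -0.4216, 0.2922]
eef_rot: [-0.0, 0.707, 0.707, 0.0]
wrist_force: [-0.2, 0.2, -0.8]
opening: 0.273
grasp_force: 58.8
[ 0.46399609 -0.421351    0.29139528]
```

View pics/g4.png

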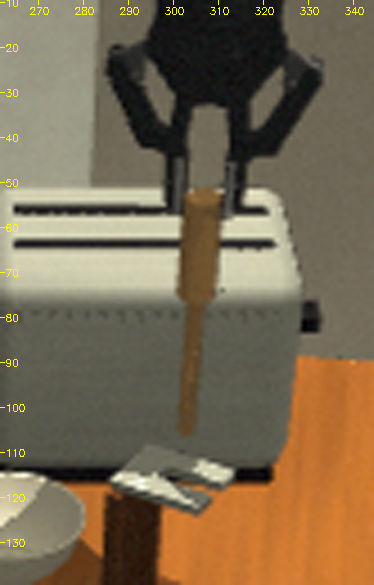

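```bash
python3 jog.py '[[0,0,0.05,0,0,0,0],[0,0,0.1,0,0,0,0],[0,0,0.136,0,0,0,0],[0,0,0.136,0,0,0,0],[0,0,0.136,0,0,0,0.5],[0,0,0.136,0,0,0,0.5],[0,0,0.15,0,0,0,0.5],[0,0,0.161,0,0,0,0.5],[0,0,0.161,0,0,0,0.5]]';python3 jog.py '[[0,0,0,0,0,0,0],[0,0,0,0,0,0,0],[0,0,0,0,0,0,0],[0,0,0,0,0,0,0]]'
```

```text
time_s: 4.78
eef_pos: [0.4636, -0.4209, 0.1296]
eef_rot: [-0.002, 0.707, 0.707, 0.0]
wrist_force: [0.7, -0.4, -0.2]
opening: 0.499
grasp_force: 0.0
time_s: 5.28
eef_pos: [0.4645, -0.4221, 0.1319]
eef_rot: [0.0, 0.707, 0.707, -0.0]
wrist_force: [0.2, -1.7, -0.7]
opening: 0.289
grasp_force: 58.7
```

```bash
python3 jog.py '[[0,0,-0.05,0,0,0,0],[0,0,-0.1,0,0,0,0],[0,0,-0.148,0,0,0,0],[0.05,0.015,-0.148,0,0,0,0],[0.11,0.034,-0.148,0,0,0,0],[0.17,0.053,-0.148,0,0,0,0],[0.23,0.071,-0.148,0,0,0,0],[0.29,0.09,-0.148,0,0,0,0],[0.35,0.108,-0.148,0,0,0,0],[0.35,0.108,-0.148,0,0,0,0]]'; python3 d.py .6313 .1165 .22 90
```

```text
time_s: 6.52
eef_pos: [0.573, -0.0675, 0.2798]
eef_rot: [-0.0, 0.705, 0.709, 0.001]
wrist_force: [1.0, -0.5, 0.0]
opening: 0.293
grasp_force: 59.7
delta [0.1835 0.0594 0.0601] [ 0.001 -0.001  0.006] rows>=3.2 F [ 1.  -0.5  0. ] t 6.5
```

```bash
python3 jog.py '[[0.06,0.02,0,0,0,0,0],[0.12,0.04,0,0,0,0,0],[0.17,0.056,0,0,0,0,0],[0.1835,0.0594,0.02,0,0,0.006,0],[0.1835,0.0594,0.06,0,0,0.006,0],[0.1835,0.0594,0.06,0,0,0.006,0],[0.1835,0.0594,0.06,0,0,0.006,0]]'; python3 - <<'E'
from h import *
o,p,r=obs();print(p)
e=p-[0,0,.0999];print("end pred",e,proj("side",e),proj("top",e),"hole",proj("side",[.6313,.1165,.1]),proj("top",[.6313,.1165,.1]))
s=ctrl.camera("side");t=ctrl.camera("top")
cv2.imwrite("pics/g5.png",stack(crop(s,180,245,180,260,6),crop(t,165,225,130,190,6),1))
E
```

```text
time_s: 7.4
eef_pos: [0.6322, 0.1103, 0.2205]
eef_rot: [0.0, 0.71, 0.704, 0.0]
wrist_force: [-0.4, -0.7, -0.7]
opening: 0.291
grasp_force: 59.7
[0.63222111 0.11030237 0.22050253]
end pred [0.63222111 0.11030237 0.12060253] [[210.85569297 234.01388698]] [[187.67034293 160.64110176]] hole [[211.17129701 242.00651209]] [[186.66172202 162.73209615]]
```

View pics/g5.png

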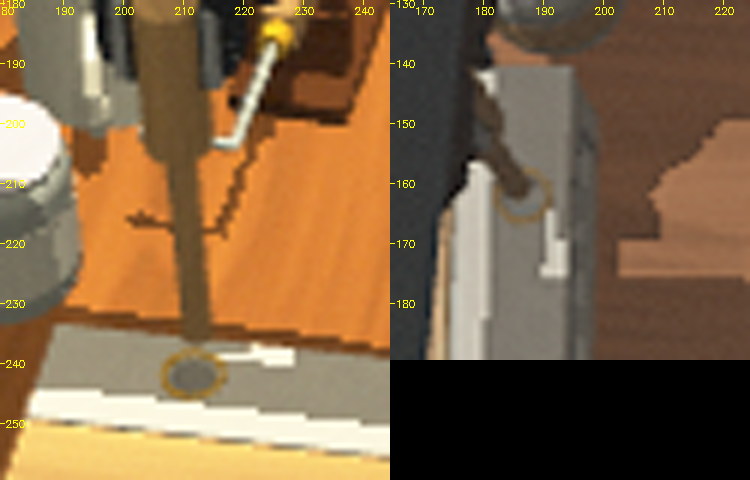

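```bash
python3 - <<'E'
from h import *
print(tri(side=(212,235.5),top=(187,160.7)),tri(side=(211.6,241.8),top=(186.3,161.9)))
E
python3 jog.py '[[0,0,0,0,0,0,0],[0,0,0,0,0,0,0]]';python3 d.py .6313 .1165 .2099 90
```

```text
(array([0.63062342, 0.11233531, 0.11849741]), np.float64(0.7099483088678937)) (array([0.63135444, 0.11712295, 0.10186772]), np.float64(0.6485728036312821))
time_s: 7.75
eef_pos: [0.6322, 0.1114, 0.2206]
eef_rot: [0.001, 0.709, 0.705, 0.001]
wrist_force: [-0.6, -1.0, -1.4]
opening: 0.288
grasp_force: 59.7
delta [ 0.0051 -0.001   0.0107] [ 0.001 -0.    -0.006] rows>=0.2 F [-0.6 -1.  -1.4] t 7.8
```

```bash
python3 jog.py '[[0.005,0,0,0,0,-0.006,0],[0.005,0,0.012,0,0,-0.006,0],[0.005,0,0.03,0,0,-0.006,0],[0.005,0,0.03,0,0,-0.006,0],[0.005,0,0.05,0,0,-0.006,0],[0.005,0,0.06,0,0,-0.006,0],[0.005,0,0.06,0,0,-0.006,0],[0.005,0,0.06,0,0,-0.006,0]]'
```

```text
time_s: 8.75
eef_pos: [0.6317, 0.1154, 0.1566]
eef_rot: [0.0, 0.707, 0.707, -0.001]
wrist_force: [5.7, -3.6, -6.1]
opening: 0.291
grasp_force: 60.1
```

```bash
python3 jog.py '[[0,0,0,0,0,0,0],[0,0,0,0,0,0,0]]'; python3 - <<'E'
from h import *
s=ctrl.camera("side");t=ctrl.camera("top")
cv2.imwrite("pics/g6.png",stack(crop(s,180,245,180,260,6),crop(t,165,225,130,190,6),1))
o,p,r=obs();print(p,o["wrist_force"])
E
```

```text
time_s: 9.0
eef_pos: [0.6317, 0.1154, 0.1566]
eef_rot: [0.0, 0.707, 0.707, -0.001]
wrist_force: [5.3, -5.1, -5.4]
opening: 0.287
grasp_force: 60.1
[0.63167786 0.11537687 0.15659361] [ 5.78744084 -3.89349996 -5.04786333]
```

View pics/g6.png

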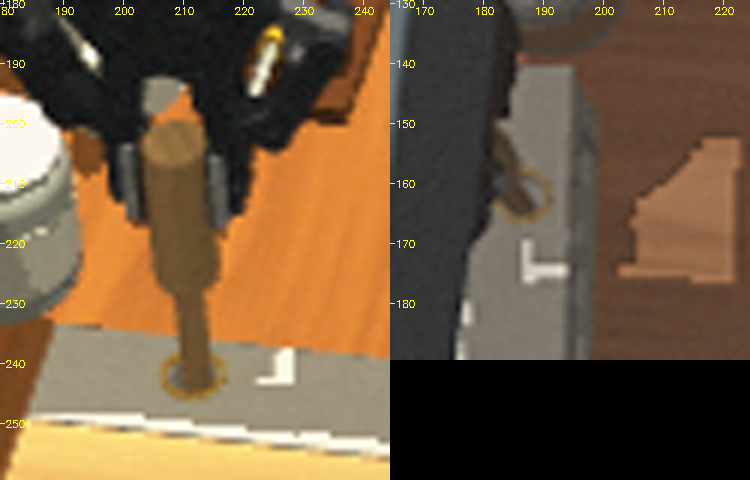

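```bash
python3 jog.py '[[-0.003,0.002,0,0,0,0,0],[-0.003,0.002,0,0,0,0,0],[-0.003,0.002,0,0,0,0,0]]'
```

```text
time_s: 9.48
eef_pos: [0.6331, 0.114, 0.1588]
eef_rot: [-0.001, 0.707, 0.707, -0.0]
wrist_force: [0.4, -0.3, -0.1]
opening: 0.288
grasp_force: 60.9
```

```bash
python3 jog.py '[[0,0,0.01,0,0,0,0],[0,0,0.016,0,0,0,0],[0,0,0.02,0,0,0,0],[0,0,0.023,0,0,0,0],[0,0,0.023,0,0,0,0],[0,0,0.023,0,0,0,0],[0,0,0.023,0,0,0,0]]';  python3 - <<'E'
from h import *
t=ctrl.camera("side");a=cv2.imread("pics/side0.png");d=np.abs(t.astype(int)-a).sum(2)
print("lid diff",(d[262:300,200:320]>60).mean())
E
```

```text
time_s: 10.35
eef_pos: [0.6338, 0.1135, 0.1368]
eef_rot: [-0.0, 0.707, 0.707, -0.0]
wrist_force: [-3.4, -1.6, 4.1]
opening: 0.293
grasp_force: 61.7
lid diff 0.4043859649122807
```

```bash
python3 jog.py '[[0,0,0.001,0,0,0,0],[0,0,0.001,0,0,0,0],[0,0,0.001,0,0,0,0],[0,0,0.001,0,0,0,0],[0,0,0.001,0,0,0,0],[0,0,0.001,0,0,0,0],[0,0,0.001,0,0,0,0],[0,0,0.001,0,0,0,0]]';  python3 - <<'E'
from h import *
t=ctrl.camera("side");a=cv2.imread("pics/side0.png");d=np.abs(t.astype(int)-a).sum(2)
print("lid diff",(d[262:300,200:320]>60).mean())
cv2.imwrite("pics/g7.png",stack(t[120:384,100:400],ctrl.camera("top")[100:300,60:260],1))
E
```

```text
time_s: 11.4
eef_pos: [0.6338, 0.1136, 0.1356]
eef_rot: [-0.0, 0.707, 0.707, -0.0]
wrist_force: [-2.8, -2.7, 3.3]
opening: 0.286
grasp_force: 61.8
lid diff 0.09078947368421053
```

View pics/g7.png

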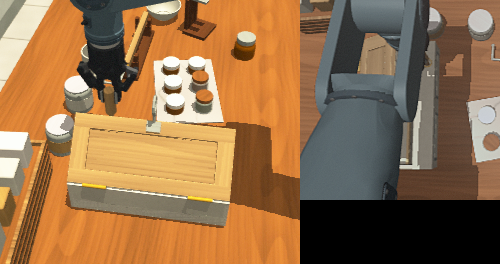

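```bash
python3 jog.py '[[0,0,-0.05,0,0,0,0],[0,0,-0.1,0,0,0,0],[0,0,-0.146,0,0,0,0],[-0.06,-0.019,-0.146,0,0,0,0],[-0.12,-0.038,-0.146,0,0,0,0],[-0.18,-0.057,-0.146,0,0,0,0],[-0.24,-0.076,-0.146,0,0,0,0],[-0.3,-0.095,-0.146,0,0,0,0],[-0.3,-0.095,-0.146,0,0,0,0],[-0.3,-0.095,-0.146,0,0,0,0]]'; python3 jog.py '[[-0.06,-0.019,0,0,0,0,0],[-0.12,-0.038,0,0,0,0,0],[-0.18,-0.057,0,0,0,0,0],[-0.23,-0.073,0,0,0,0,0],[-0.23,-0.073,0,0,0,0,0],[-0.23,-0.073,0,0,0,0,0],[-0.23,-0.073,0,0,0,0,0],[-0.23,-0.073,0,0,0,0,0]]'; python3 d.py .4645 -.4221 .2419 90
```

```text
time_s: 12.75
eef_pos: [0.5392, -0.1863, 0.2812]
eef_rot: [-0.0, 0.707, 0.707, 0.001]
wrist_force: [-0.0, -0.2, -0.1]
opening: 0.292
grasp_force: 60.8
time_s: 13.75
eef_pos: [0.4668, -0.415, 0.2819]
eef_rot: [0.0, 0.706, 0.708, 0.0]
wrist_force: [-0.2, 0.6, -0.3]
opening: 0.291
grasp_force: 60.8
delta [-0.0071 -0.0024  0.04  ] [0.    0.    0.002] rows>=0.7 F [-0.2  0.6 -0.3] t 13.8
```

```bash
python3 jog.py '[[-0.0071,-0.0024,0.03,0,0,0.002,0],[-0.0071,-0.0024,0.04,0,0,0.002,0],[-0.0071,-0.0024,0.04,0,0,0.002,0],[-0.0071,-0.0024,0.04,0,0,0.002,0],[-0.0071,-0.0024,0.04,0,0,0.002,0]]'; python3 d.py .4645 -.4221 .2219 90;  python3 - <<'E'
from h import *
s=ctrl.camera("side")
# shaft columns: profile of rows in hover image: brown = R-B large vs gray background
for r in range(78,116,3):
    v=s[r,285:325].astype(int);m=np.where(v[:,2]-v[:,0]>45)[0]+285
    print(r,m.min() if len(m) else None,m.max() if len(m) else None,len(m))
print("pred axis",[proj("side",[.4645,-.4221,z])[0].round(1).tolist() for z in(.142,.19,.242,.312)])
E
```

```text
time_s: 14.38
eef_pos: [0.4639, -0.4239, 0.2428]
eef_rot: [0.001, 0.708, 0.706, -0.0]
wrist_force: [0.8, -0.2, -0.1]
opening: 0.288
grasp_force: 60.8
delta [0.0018 0.0005 0.0209] [ 0.001  0.001 -0.002] rows>=0.3 F [ 0.8 -0.2 -0.1] t 14.4
78 302 308 7
81 301 308 8
84 303 307 5
87 303 306 4
90 303 305 3
93 303 304 2
96 303 305 3
99 302 304 3
102 302 304 3
105 302 303 2
108 302 304 3
111 301 324 4
114 322 324 3
pred axis [[301.1, 112.2], [302.2, 98.6], [303.4, 83.1], [305.1, 61.0]]
```

```bash
python3 jog.py '[[0.0018,0.001,0,0,0,0,0],[0.0018,0.001,0.01,0,0,0,0],[0.0018,0.001,0.02,0,0,0,0],[0.0018,0.001,0.03,0,0,0,0],[0.0018,0.001,0.03,0,0,0,0]]'
```

```text
time_s: 15.05
eef_pos: [0.4636, -0.4214, 0.2097]
eef_rot: [-0.001, 0.708, 0.706, -0.0]
wrist_force: [-0.4, -2.4, -2.1]
opening: 0.287
grasp_force: 60.7
```

```bash
python3 jog.py '[[-0.0015,0,0.005,0,0,0,0],[-0.0015,0,0.02,0,0,0,0],[-0.0015,0,0.02,0,0,0,0]]';python3 jog.py '[[0,0,0.015,0,0,0,0],[0,0,0.035,0,0,0,0],[0,0,0.05,0,0,0,0],[0,0,0.05,0,0,0,0]]'
```

```text
time_s: 15.42
eef_pos: [0.4637, -0.4223, 0.1894]
eef_rot: [-0.002, 0.708, 0.706, 0.0]
wrist_force: [-1.0, -0.4, -1.0]
opening: 0.291
grasp_force: 60.9
time_s: 15.92
eef_pos: [0.4635, -0.4223, 0.1392]
eef_rot: [-0.002, 0.708, 0.706, 0.0]
wrist_force: [-0.4, -0.6, 0.2]
opening: 0.289
grasp_force: 60.9
```

Lower until seated, release, and retreat upward.

```bash
python3 jog.py '[[0,0,0.004,0,0,0,0],[0,0,0.006,0,0,0,0],[0,0,0.006,0,0,0,0]]'; python3 jog.py '[[0,0,0,0,0,0,0.5],[0,0,0,0,0,0,0.5],[0,0,0,0,0,0,0.5],[0,0,-0.05,0,0,0,0.6],[0,0,-0.1,0,0,0,0.8],[0,0,-0.15,0,0,0,0.8],[0,0,-0.15,0,0,0,0.8]]'; python3 d.py .4990 -.0443 .25 55; python3 - <<'E'
from h import *
s=ctrl.camera("side");a=cv2.imread("pics/side0.png");d=np.abs(s.astype(int)-a).sum(2)
print((d[95:150,285:320]>80).sum())
for r in (96,100,105,118,122,126,135):
    f=lambda im:(lambda m:(m.min(),m.max()))(np.where(im[r,290:316,2].astype(int)-im[r,290:316,0]>35)[0]+290)
    try: print(r,f(a),f(s))
    except Exception: print(r)
E
```

```text
time_s: 16.3
eef_pos: [0.4646, -0.4233, 0.1359]
eef_rot: [0.0, 0.708, 0.706, -0.0]
wrist_force: [-0.2, -0.1, -0.4]
opening: 0.288
grasp_force: 60.9
time_s: 17.18
eef_pos: [0.4661, -0.4253, 0.2917]
eef_rot: [0.005, 0.708, 0.706, -0.001]
wrist_force: [-0.1, -0.4, -0.1]
opening: 0.8
grasp_force: 0.0
delta [0.3814 0.0319 0.0388] [0.008 0.006 0.609] rows>=6.2 F [-0.1 -0.4 -0.1] t 17.2
92
96 (np.int64(299), np.int64(307)) (np.int64(299), np.int64(307))
100 (np.int64(299), np.int64(307)) (np.int64(299), np.int64(307))
105 (np.int64(299), np.int64(306)) (np.int64(299), np.int64(306))
118 (np.int64(304), np.int64(315)) (np.int64(304), np.int64(315))
122 (np.int64(290), np.int64(315)) (np.int64(292), np.int64(315))
126 (np.int64(290), np.int64(315)) (np.int64(297), np.int64(315))
135 (np.int64(294), np.int64(315)) (np.int64(290), np.int64(315))
```

```bash
python3 jog.py '[[0.06,0.005,0,0,0,0.1,0.8],[0.12,0.01,0,0,0,0.2,0.8],[0.18,0.015,0,0,0,0.3,0.8],[0.24,0.02,0,0,0,0.4,0.8],[0.3,0.026,0.02,0,0,0.5,0.8],[0.36,0.03,0.0388,0,0,0.609,0.8],[0.3814,0.0319,0.0388,0,0,0.609,0.8],[0.3814,0.0319,0.0388,0,0,0.609,0.8],[0.3814,0.0319,0.0388,0,0,0.609,0.8],[0.3814,0.0319,0.0388,0,0,0.609,0.8]]'; cat > caps.py <<'E'
from h import *
def caps():
    s=ctrl.camera("side");b=s[:,:,0].astype(int)-s[:,:,2];g=s.sum(2)
    m=((b>-8)&(g>450)).astype(np.uint8);m[:165]=0;m[232:]=0;m[:,:258]=0;m[:,318:]=0
    N,l,st,ce=cv2.connectedComponentsWithStats(m)
    for i in range(1,N):
        if st[i][4]>60: print("side",ce[i].round(1),st[i][2:],"->",onz("side",ce[i]+[.4,.3],.04).round(4))
    t=ctrl.camera("top");b=t[:,:,0].astype(int)-t[:,:,2];m=((b>-8)&(t.sum(2)>450)).astype(np.uint8);m[:190]=0;m[262:]=0;m[:,:225]=0;m[:,325:]=0
    N,l,st,ce=cv2.connectedComponentsWithStats(m)
    for i in range(1,N):
        if st[i][4]>100: print("top",ce[i].round(1),st[i][2:],"->",onz("top",ce[i]+[.2,-.4],.04).round(4))
    return s,t
E
python3 - <<'E'
from caps import *
s,t=caps();cv2.imwrite("pics/g8.png",stack(s[150:384,100:400],t[100:300,60:330],0))
E
python3 d.py .4990 -.0443 .1 55
```

```text
time_s: 18.48
eef_pos: [0.497, -0.043, 0.2465]
eef_rot: [-0.0, 0.887, 0.461, -0.0]
wrist_force: [0.1, -0.0, -1.2]
opening: 0.802
grasp_force: 0.0
side [292.4 172.1] [ 15   9 110] -> [ 0.4688 -0.249 ]
side [270.8 181.4] [ 15  10 121] -> [ 0.5268 -0.1961]
top [301.5 204.8] [ 18  17 242] -> [ 0.5318 -0.1998]
top [318.6 226. ] [ 13  17 194] -> [ 0.4733 -0.2473]
delta [-0.      0.0023  0.1467] [ 0.     0.    -0.002] rows>=2.3 F [ 0.2 -0.7  0.3] t 18.6
```

```bash
python3 jog.py '[[0,0.002,0.06,0,0,0,0.8],[0,0.002,0.12,0,0,0,0.8],[0,0.002,0.18,0,0,0,0.8],[0,0.002,0.22,0,0,0,0.8],[0,0.002,0.236,0,0,0,0.8],[0,0.002,0.236,0,0,0,0.8]]';python3 jog.py '[[0,0,0.014,0,0,0,0.8],[0,0,0.014,0,0,0,0.8],[0,0,0.014,0,0,0,0.8]]'
```

```text
time_s: 19.32
eef_pos: [0.4986, -0.0434, 0.0105]
eef_rot: [-0.0, 0.887, 0.461, -0.0]
wrist_force: [0.7, -0.6, 0.5]
opening: 0.801
grasp_force: 0.0
time_s: 19.7
eef_pos: [0.4993, -0.0432, -0.0025]
eef_rot: [0.0, 0.887, 0.462, 0.0]
wrist_force: [-0.4, 0.2, 0.4]
opening: 0.804
grasp_force: 0.0
```

```bash
python3 jog.py '[[0,0,0.011,0,0,0,0.8],[0,0,0.011,0,0,0,0.8]]';python3 jog.py '[[0,0,0,0,0,0,0],[0,0,0,0,0,0,0],[0,0,0,0,0,0,0],[0,0,0,0,0,0,0]]'; python3 jog.py '[[0,0,-0.05,0,0,0,0],[0,0,-0.1,0,0,0,0],[0,0,-0.15,0,0,0,0],[0,0,-0.2,0,0,0,0],[0,0,-0.2,0,0,0,0]]'
```

```text
time_s: 19.95
eef_pos: [0.4979, -0.0427, -0.0151]
eef_rot: [-0.001, 0.887, 0.462, -0.001]
wrist_force: [0.5, -0.0, -0.7]
opening: 0.801
grasp_force: 0.0
time_s: 20.45
eef_pos: [0.4992, -0.0432, -0.0138]
eef_rot: [0.0, 0.887, 0.462, 0.0]
wrist_force: [-0.6, -0.7, 5.0]
opening: 0.562
grasp_force: 61.9
time_s: 21.08
eef_pos: [0.5015, -0.0439, 0.19]
eef_rot: [0.003, 0.887, 0.462, 0.003]
wrist_force: [0.2, 0.7, -1.7]
opening: 0.567
grasp_force: 62.2
```

```bash
python3 d.py .635 .2236 .19 0; python3 - <<'E'
from h import *
s=cv2.imread("pics/g8.png") 
cv2.imwrite("pics/g8b.png",s)
# lid open check: predicted eye pixel fully open
e=[.52,.367,.2625];print(proj("side",e),proj("top",e))
E
```

```text
delta [ 0.2957 -0.044   0.0004] [ 0.006 -0.006  0.96 ] rows>=5.1 F [ 0.2  0.7 -1.7] t 21.1
[[237.14041514 291.28546403]] [[ 56.33774495 193.64828449]]
```

View pics/g8b.png

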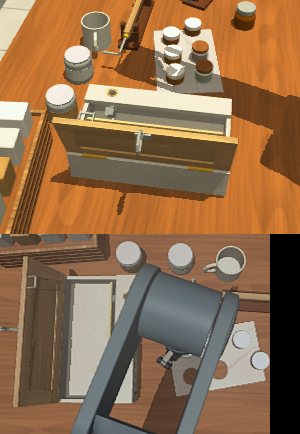

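```bash
python3 jog.py '[[0.06,-0.009,0,0,0,0.18,0],[0.12,-0.018,0,0,0,0.36,0],[0.18,-0.027,0,0,0,0.54,0],[0.24,-0.036,0,0,0,0.72,0],[0.2957,-0.044,0,0,0,0.9,0],[0.2957,-0.044,0,0,0,0.96,0],[0.2957,-0.044,0,0,0,0.96,0],[0.2957,-0.044,0,0,0,0.96,0],[0.2957,-0.044,0,0,0,0.96,0]]'; python3 d.py .635 .2236 .0252 0
```

```text
time_s: 22.2
eef_pos: [0.6322, 0.2234, 0.1857]
eef_rot: [0.0, 1.0, -0.0, -0.0]
wrist_force: [-0.1, -0.1, -0.5]
opening: 0.563
grasp_force: 62.2
delta [ 0.0029 -0.0002  0.1605] [ 0.     0.    -0.001] rows>=2.6 F [-0.1 -0.1 -0.5] t 22.2
```

```bash
python3 jog.py '[[0.003,0,0.05,0,0,0,0],[0.003,0,0.1,0,0,0,0],[0.003,0,0.14,0,0,0,0],[0.003,0,0.155,0,0,0,0],[0.003,0,0.16,0,0,0,0],[0.003,0,0.16,0,0,0,0]]'
```

```text
time_s: 22.95
eef_pos: [0.6367, 0.2245, 0.0275]
eef_rot: [-0.0, 1.0, -0.0, 0.001]
wrist_force: [0.1, 0.1, -0.6]
opening: 0.561
grasp_force: 62.2
```

```bash
python3 jog.py '[[0,0,0.003,0,0,0,0],[0,0,0.003,0,0,0,0],[0,0,0.003,0,0,0,0.68],[0,0,0.003,0,0,0,0.68],[0,0,0.003,0,0,0,0.68],[0,0,-0.03,0,0,0,0.68],[0,0,-0.08,0,0,0,0.68],[0,0,-0.14,0,0,0,0.8],[0,0,-0.18,0,0,0,0.8],[0,0,-0.18,0,0,0,0.8]]'; python3 d.py .5142 -.1196 .2 55
```

```text
time_s: 24.2
eef_pos: [0.6377, 0.2255, 0.2111]
eef_rot: [-0.001, 1.0, 0.0, 0.004]
wrist_force: [0.5, -0.0, 0.6]
opening: 0.805
grasp_force: 0.0
delta [-0.1237  0.3451  0.0093] [ 0.002 -0.009 -0.96 ] rows>=5.9 F [ 0.5 -0.   0.6] t 24.2
```

```bash
python3 jog.py '[[-0.02,0.058,0,0,0,-0.16,0.8],[-0.041,0.115,0,0,0,-0.32,0.8],[-0.062,0.172,0,0,0,-0.48,0.8],[-0.083,0.23,0,0,0,-0.64,0.8],[-0.104,0.288,0,0,0,-0.8,0.8],[-0.1237,0.3451,0,0,0,-0.96,0.8],[-0.1237,0.3451,0.0093,0,0,-0.96,0.8],[-0.1237,0.3451,0.0093,0,0,-0.96,0.8],[-0.1237,0.3451,0.0093,0,0,-0.96,0.8]]'; python3 d.py .5142 -.1196 -.0145 55; python3 -c "
from caps import *
caps()"
```

```text
time_s: 25.32
eef_pos: [0.5117, -0.1191, 0.1959]
eef_rot: [-0.001, 0.887, 0.462, -0.0]
wrist_force: [0.6, -0.2, 0.4]
opening: 0.8
grasp_force: 0.0
delta [0.0009 0.0026 0.2104] [-0.001 -0.     0.001] rows>=3.4 F [ 0.6 -0.2  0.4] t 25.3
side [292.4 172.1] [ 15   9 111] -> [ 0.4686 -0.2489]
side [272.1 180. ] [14  8 72] -> [ 0.5238 -0.2031]
```

```bash
python3 jog.py '[[0.001,0.002,0.06,0,0,0,0.8],[0.001,0.002,0.12,0,0,0,0.8],[0.001,0.002,0.17,0,0,0,0.8],[0.001,0.002,0.2,0,0,0,0.8],[0.001,0.002,0.21,0,0,0,0.8],[0.001,0.002,0.21,0,0,0,0.8],[0.001,0.002,0.21,0,0,0,0.8]]';python3 jog.py '[[0,0,0,0,0,0,0],[0,0,0,0,0,0,0],[0,0,0,0,0,0,0],[0,0,0,0,0,0,0]]'; python3 jog.py '[[0,0,-0.05,0,0,0,0],[0,0,-0.1,0,0,0,0],[0,0,-0.15,0,0,0,0],[0,0,-0.21,0,0,0,0],[0,0,-0.21,0,0,0,0],[0,0,-0.21,0,0,0,0]]'; python3 d.py .558 .2225 .2 0
```

```text
time_s: 26.3
eef_pos: [0.5153, -0.1214, -0.0119]
eef_rot: [0.001, 0.887, 0.462, 0.001]
wrist_force: [-0.6, -0.1, 0.8]
opening: 0.8
grasp_force: 0.0
time_s: 26.8
eef_pos: [0.5152, -0.1216, -0.0116]
eef_rot: [0.001, 0.887, 0.462, 0.001]
wrist_force: [-1.8, 0.5, 6.7]
opening: 0.562
grasp_force: 60.9
time_s: 27.55
eef_pos: [0.5134, -0.1209, 0.1964]
eef_rot: [0.0, 0.887, 0.462, 0.0]
wrist_force: [-0.8, -0.4, -2.0]
opening: 0.56
grasp_force: 62.6
delta [ 0.3068 -0.1605 -0.0036] [ 0.   -0.    0.96] rows>=5.5 F [-0.8 -0.4 -2. ] t 27.6
```

```bash
python3 jog.py '[[0.055,-0.029,0,0,0,0.17,0],[0.11,-0.058,0,0,0,0.34,0],[0.165,-0.086,0,0,0,0.51,0],[0.22,-0.115,0,0,0,0.68,0],[0.27,-0.141,0,0,0,0.85,0],[0.3068,-0.1605,0,0,0,0.96,0],[0.3068,-0.1605,0,0,0,0.96,0],[0.3068,-0.1605,0,0,0,0.96,0],[0.3068,-0.1605,0,0,0,0.96,0]]'; python3 d.py .558 .2225 .0280 0
```

```text
time_s: 28.68
eef_pos: [0.5579, 0.221, 0.1954]
eef_rot: [0.0, 1.0, -0.001, -0.001]
wrist_force: [0.6, -0.0, -1.7]
opening: 0.561
grasp_force: 62.5
delta [ 0.0004 -0.0016  0.1674] [ 0.001  0.002 -0.001] rows>=2.7 F [ 0.6 -0.  -1.7] t 28.7
```

```bash
python3 jog.py '[[0,0,0.05,0,0,0,0],[0,0,0.1,0,0,0,0],[0,0,0.15,0,0,0,0],[0,0,0.162,0,0,0,0],[0,0,0.167,0,0,0,0],[0,0,0.167,0,0,0,0]]'
```

```text
time_s: 29.42
eef_pos: [0.56, 0.2223, 0.0314]
eef_rot: [-0.0, 1.0, -0.0, 0.002]
wrist_force: [-0.1, -0.1, -0.7]
opening: 0.562
grasp_force: 62.6
```

```bash
python3 jog.py '[[0,0,0.004,0,0,0,0],[0,0,0.005,0,0,0,0],[0,0,0.005,0,0,0,0]]'; python3 jog.py '[[0,0,0,0,0,0,0.68],[0,0,0,0,0,0,0.68],[0,0,0,0,0,0,0.68],[0,0,-0.03,0,0,0,0.68],[0,0,-0.08,0,0,0,0.68],[0,0,-0.14,0,0,0,0.8],[0,0,-0.18,0,0,0,0.8],[0,0,-0.18,0,0,0,0.8],[0,0,-0.18,0,0,0,0.8]]'; python3 d.py .5295 -.199 .2 55
```

```text
time_s: 29.8
eef_pos: [0.5597, 0.2226, 0.0264]
eef_rot: [-0.0, 1.0, 0.0, 0.001]
wrist_force: [-1.1, -0.4, 6.0]
opening: 0.558
grasp_force: 63.5
time_s: 30.92
eef_pos: [0.5578, 0.2222, 0.2036]
eef_rot: [0.0, 1.0, -0.0, -0.001]
wrist_force: [0.1, -0.1, -0.1]
opening: 0.8
grasp_force: 0.0
delta [-0.0282  0.4212  0.0037] [-0.     0.001 -0.96 ] rows>=6.8 F [ 0.1 -0.1 -0.1] t 30.9
```

```bash
python3 jog.py '[[-0.004,0.06,0,0,0,-0.14,0.8],[-0.008,0.12,0,0,0,-0.28,0.8],[-0.012,0.18,0,0,0,-0.42,0.8],[-0.016,0.24,0,0,0,-0.56,0.8],[-0.02,0.3,0,0,0,-0.7,0.8],[-0.024,0.36,0,0,0,-0.84,0.8],[-0.0282,0.4212,0,0,0,-0.96,0.8],[-0.0282,0.4212,0,0,0,-0.96,0.8],[-0.0282,0.4212,0,0,0,-0.96,0.8],[-0.0282,0.4212,0,0,0,-0.96,0.8]]'; python3 d.py .5295 -.199 -.0130 55; python3 -c "
from caps import *
caps()"
```

```text
time_s: 32.17
eef_pos: [0.5299, -0.1972, 0.2036]
eef_rot: [-0.001, 0.887, 0.462, -0.0]
wrist_force: [-0.3, -0.1, -0.3]
opening: 0.8
grasp_force: 0.0
delta [-0.0017  0.0011  0.2166] [-0.002 -0.     0.001] rows>=3.5 F [-0.3 -0.1 -0.3] t 32.2
side [292.4 172.1] [ 15   9 111] -> [ 0.4687 -0.2491]
top [236.1 238.2] [ 17  35 188] -> [ 0.4354 -0.0184]
top [318.6 226. ] [ 13  17 194] -> [ 0.4733 -0.2473]
```

```bash
python3 jog.py '[[-0.001,0.001,0.06,0,0,0,0.8],[-0.001,0.001,0.12,0,0,0,0.8],[-0.001,0.001,0.17,0,0,0,0.8],[-0.001,0.001,0.2,0,0,0,0.8],[-0.001,0.001,0.217,0,0,0,0.8],[-0.001,0.001,0.217,0,0,0,0.8],[-0.001,0.001,0.217,0,0,0,0.8]]';python3 jog.py '[[0,0,0,0,0,0,0],[0,0,0,0,0,0,0],[0,0,0,0,0,0,0],[0,0,0,0,0,0,0]]'; python3 jog.py '[[0,0,-0.05,0,0,0,0],[0,0,-0.1,0,0,0,0],[0,0,-0.15,0,0,0,0],[0,0,-0.21,0,0,0,0],[0,0,-0.21,0,0,0,0],[0,0,-0.21,0,0,0,0]]'; python3 d.py .482 .2215 .2 0
```

```text
time_s: 33.15
eef_pos: [0.5316, -0.2008, -0.011]
eef_rot: [0.001, 0.887, 0.462, 0.001]
wrist_force: [0.5, -0.2, 0.0]
opening: 0.803
grasp_force: 0.0
time_s: 33.65
eef_pos: [0.5317, -0.2011, -0.0104]
eef_rot: [0.001, 0.887, 0.462, 0.001]
wrist_force: [-0.4, 2.0, 6.3]
opening: 0.563
grasp_force: 61.4
time_s: 34.4
eef_pos: [0.53, -0.2001, 0.1975]
eef_rot: [0.0, 0.887, 0.462, 0.0]
wrist_force: [-0.7, -0.2, -1.5]
opening: 0.56
grasp_force: 62.4
delta [ 0.3177 -0.2812 -0.0026] [ 0.   -0.    0.96] rows>=6.8 F [-0.7 -0.2 -1.5] t 34.4
```

```bash
python3 jog.py '[[0.045,-0.04,0,0,0,0.14,0],[0.09,-0.08,0,0,0,0.28,0],[0.135,-0.12,0,0,0,0.42,0],[0.18,-0.16,0,0,0,0.56,0],[0.225,-0.2,0,0,0,0.7,0],[0.27,-0.24,0,0,0,0.84,0],[0.3177,-0.2812,0,0,0,0.96,0],[0.3177,-0.2812,0,0,0,0.96,0],[0.3177,-0.2812,0,0,0,0.96,0],[0.3177,-0.2812,0,0,0,0.96,0]]'; python3 d.py .482 .2215 .0300 0
```

```text
time_s: 35.65
eef_pos: [0.482, 0.22, 0.1965]
eef_rot: [0.0, 1.0, -0.001, -0.001]
wrist_force: [-0.5, 0.4, -1.4]
opening: 0.556
grasp_force: 62.5
delta [ 0.0003 -0.0016  0.1665] [ 0.001  0.002 -0.002] rows>=2.7 F [-0.5  0.4 -1.4] t 35.6
```

```bash
python3 jog.py '[[0,0,0.05,0,0,0,0],[0,0,0.1,0,0,0,0],[0,0,0.15,0,0,0,0],[0,0,0.162,0,0,0,0],[0,0,0.167,0,0,0,0],[0,0,0.167,0,0,0,0]]'
```

```text
time_s: 36.4
eef_pos: [0.4839, 0.2213, 0.0321]
eef_rot: [-0.0, 1.0, -0.0, 0.001]
wrist_force: [0.8, -0.1, -0.8]
opening: 0.558
grasp_force: 62.6
```

```bash
sed -i 's/m\[:,325:\]=0/m[:,345:]=0/' caps.py; python3 jog.py '[[0,0,0.004,0,0,0,0],[0,0,0.0045,0,0,0,0],[0,0,0.0045,0,0,0,0]]'; python3 jog.py '[[0,0,0,0,0,0,0.68],[0,0,0,0,0,0,0.68],[0,0,0,0,0,0,0.68],[0,0,-0.03,0,0,0,0.68],[0,0,-0.08,0,0,0,0.68],[0,0,-0.14,0,0,0,0.8],[0,0,-0.18,0,0,0,0.8],[0,0,-0.18,0,0,0,0.8],[0,0,-0.18,0,0,0,0.8]]'; python3 d.py .471 -.25 .2 55; python3 - <<'E'
from caps import *
caps()
E
```

```text
time_s: 36.78
eef_pos: [0.4838, 0.2216, 0.0277]
eef_rot: [-0.0, 1.0, 0.0, 0.002]
wrist_force: [0.4, 0.2, 5.6]
opening: 0.557
grasp_force: 63.3
time_s: 37.9
eef_pos: [0.4816, 0.2212, 0.2051]
eef_rot: [0.0, 1.0, -0.0, -0.001]
wrist_force: [-0.0, 0.4, 0.6]
opening: 0.798
grasp_force: 0.0
delta [-0.0105  0.4712  0.0053] [-0.     0.001 -0.96 ] rows>=7.5 F [-0.   0.4  0.6] t 37.9
top [320.  226.1] [ 18  17 240] -> [ 0.473  -0.2513]
top [239.  246.2] [ 28  42 331] -> [ 0.4136 -0.0269]
```

```bash
python3 jog.py '[[-0.001,0.059,0,0,0,-0.12,0.8],[-0.003,0.118,0,0,0,-0.24,0.8],[-0.004,0.177,0,0,0,-0.36,0.8],[-0.005,0.236,0,0,0,-0.48,0.8],[-0.007,0.295,0,0,0,-0.6,0.8],[-0.008,0.354,0,0,0,-0.72,0.8],[-0.009,0.413,0,0,0,-0.84,0.8],[-0.0105,0.4712,0,0,0,-0.96,0.8],[-0.0105,0.4712,0,0,0,-0.96,0.8],[-0.0105,0.4712,0,0,0,-0.96,0.8]]'; python3 jog.py '[[0,0,0,0,0,0,0.8],[0,0,0,0,0,0,0.8]]'; python3 d.py .471 -.25 -.0125 55
```

```text
time_s: 39.25
eef_pos: [0.4709, -0.249, 0.2045]
eef_rot: [-0.002, 0.887, 0.461, -0.0]
wrist_force: [-0.6, 0.1, -0.0]
opening: 0.8
grasp_force: 0.0
time_s: 39.5
eef_pos: [0.4719, -0.2486, 0.206]
eef_rot: [-0.0, 0.887, 0.462, 0.0]
wrist_force: [0.0, 0.5, -0.4]
opening: 0.805
grasp_force: 0.0
delta [-1.700e-03  1.000e-04  2.185e-01] [-0.    -0.     0.001] rows>=3.5 F [ 0.   0.5 -0.4] t 39.5
```

```bash
python3 jog.py '[[-0.0015,0,0.06,0,0,0,0.8],[-0.0015,0,0.12,0,0,0,0.8],[-0.0015,0,0.17,0,0,0,0.8],[-0.0015,0,0.2,0,0,0,0.8],[-0.0015,0,0.217,0,0,0,0.8],[-0.0015,0,0.217,0,0,0,0.8],[-0.0015,0,0.217,0,0,0,0.8]]';python3 jog.py '[[0,0,0,0,0,0,0],[0,0,0,0,0,0,0],[0,0,0,0,0,0,0],[0,0,0,0,0,0,0]]'; python3 jog.py '[[0,0,-0.05,0,0,0,0],[0,0,-0.1,0,0,0,0],[0,0,-0.15,0,0,0,0],[0,0,-0.21,0,0,0,0],[0,0,-0.21,0,0,0,0],[0,0,-0.21,0,0,0,0]]'; python3 d.py .405 .2204 .2 0
```

```text
time_s: 40.38
eef_pos: [0.4719, -0.2518, -0.0095]
eef_rot: [0.001, 0.887, 0.462, 0.0]
wrist_force: [0.4, 0.1, -0.4]
opening: 0.8
grasp_force: 0.0
time_s: 40.88
eef_pos: [0.472, -0.2521, -0.0089]
eef_rot: [0.001, 0.887, 0.462, 0.001]
wrist_force: [-1.4, 0.8, 8.5]
opening: 0.558
grasp_force: 60.8
time_s: 41.62
eef_pos: [0.4705, -0.2509, 0.199]
eef_rot: [0.0, 0.887, 0.462, 0.0]
wrist_force: [-0.5, -0.1, -1.8]
opening: 0.557
grasp_force: 62.6
delta [ 0.3484 -0.3241 -0.0011] [ 0.   -0.    0.96] rows>=7.6 F [-0.5 -0.1 -1.8] t 41.6
```

```bash
python3 jog.py '[[0.044,-0.041,0,0,0,0.12,0],[0.088,-0.082,0,0,0,0.24,0],[0.132,-0.123,0,0,0,0.36,0],[0.176,-0.164,0,0,0,0.48,0],[0.22,-0.205,0,0,0,0.6,0],[0.264,-0.246,0,0,0,0.72,0],[0.308,-0.287,0,0,0,0.84,0],[0.3484,-0.3241,0,0,0,0.96,0],[0.3484,-0.3241,0,0,0,0.96,0],[0.3484,-0.3241,0,0,0,0.96,0]]'; python3 jog.py '[[0,0,0,0,0,0,0],[0,0,0,0,0,0,0]]'; python3 d.py .405 .2204 .0320 0
```

```text
time_s: 42.88
eef_pos: [0.404, 0.2198, 0.1973]
eef_rot: [0.001, 1.0, 0.001, -0.002]
wrist_force: [0.0, -0.7, -1.1]
opening: 0.562
grasp_force: 62.7
time_s: 43.12
eef_pos: [0.4055, 0.219, 0.1987]
eef_rot: [0.0, 1.0, -0.001, -0.0]
wrist_force: [0.2, 0.3, -1.6]
opening: 0.559
grasp_force: 62.7
delta [-0.0004 -0.0014  0.1667] [ 0.     0.    -0.002] rows>=2.7 F [ 0.2  0.3 -1.6] t 43.1
```

```bash
python3 jog.py '[[0,0,0.05,0,0,0,0],[0,0,0.1,0,0,0,0],[0,0,0.15,0,0,0,0],[0,0,0.162,0,0,0,0],[0,0,0.165,0,0,0,0],[0,0,0.165,0,0,0,0],[0,0,0.165,0,0,0,0]]'
```

```text
time_s: 44.0
eef_pos: [0.4068, 0.2206, 0.0357]
eef_rot: [-0.0, 1.0, -0.0, 0.002]
wrist_force: [0.6, 0.7, -1.6]
opening: 0.555
grasp_force: 62.7
```

```bash
python3 jog.py '[[0,0,0.005,0,0,0,0],[0,0,0.0065,0,0,0,0],[0,0,0.0065,0,0,0,0]]'; python3 jog.py '[[0,0,0,0,0,0,0.68],[0,0,0,0,0,0,0.68],[0,0,0,0,0,0,0.68],[0,0,-0.03,0,0,0,0.68],[0,0,-0.08,0,0,0,0.68],[0,0,-0.14,0,0,0,0.68],[0,0,-0.18,0,0,0,0.68],[-0.05,0.06,-0.18,0,0,0,0.68],[-0.05,0.12,-0.18,0,0,0,0.68],[-0.05,0.12,-0.18,0,0,0,0.68]]'; python3 - <<'E'
from h import *
print("mug",tri(top=(291,123.3),side=(195.5,171.3)))
s=ctrl.camera("side");t=ctrl.camera("top")
a=cv2.imread("pics/side0.png");d=np.abs(s.astype(int)-a).sum(2);b=cv2.imread("pics/top0.png");e=np.abs(t.astype(int)-b).sum(2)
print("pole unchanged?",(d[125:205,195:260]>60).mean(),(e[140:185,250:380]>60).mean())
# locker interior: white caps in side/top
for n,im,(r0,r1,c0,c1) in(("top",t,(135,275,115,180)),("side",s,(225,330,165,335))):
    k=im.astype(int);m=((k[:,:,0]-k[:,:,2]>-8)&(k.sum(2)>480)).astype(np.uint8)[r0:r1,c0:c1]
    N,l,st,ce=cv2.connectedComponentsWithStats(m)
    print(n,[((ce[i]+[c0,r0]).round(1).tolist(),st[i][2:].tolist()) for i in range(1,N) if st[i][4]>50])
for X in([.635,.2236,.078],[.558,.2225,.078],[.482,.2215,.078],[.405,.2204,.078]): print(proj("top",X).round(1),proj("side",X).round(1))
z=crop(s,195,260,125,205,4.6);y=crop(t,245,380,140,182,3.6)
cv2.imwrite("pics/pole.png",stack(stack(y,cv2.resize(s[215:345,150:340],None,fx=1.7,fy=1.7),0),z,1))
print(cv2.imread("pics/pole.png").shape)
E
```

```text
time_s: 44.38
eef_pos: [0.4061, 0.2205, 0.029]
eef_rot: [-0.0, 1.0, 0.0, 0.001]
wrist_force: [-4.8, -0.8, 12.3]
opening: 0.561
grasp_force: 64.4
time_s: 45.62
eef_pos: [0.3547, 0.0977, 0.2075]
eef_rot: [0.0, 1.0, -0.002, 0.0]
wrist_force: [0.4, 0.3, 0.6]
opening: 0.683
grasp_force: 0.0
mug (array([ 0.74747316, -0.16470799,  0.07888826]), np.float64(2.115726429507575))
pole unchanged? 0.0 0.0
top [([148.5, 162.3], [18, 17, 241]), ([147.7, 189.4], [18, 18, 253]), ([146.4, 217.7], [18, 18, 259]), ([145.3, 247.2], [18, 19, 266])]
side []
[[148.9 162.5]] [[199.5 283.7]]
[[147.8 190.4]] [[233.7 287.7]]
[[146.6 218.4]] [[268.  291.6]]
[[145.3 247.5]] [[303.2 295.7]]
(372, 785, 3)
```

```bash
python3 d.py .647 -.154 .15 87
```

```text
delta [0.2924 0.2525 0.0578] [ 0.000e+00 -1.000e-03 -1.522e+00] rows>=8.1 F [ 0.1 -0.3 -0.5] t 45.7
```

```bash
python3 jog.py '[[0.035,0.03,0,0,0,-0.18,0.45],[0.07,0.06,0,0,0,-0.36,0.45],[0.105,0.09,0,0,0,-0.54,0.45],[0.14,0.12,0,0,0,-0.72,0.45],[0.175,0.15,0,0,0,-0.9,0.45],[0.21,0.18,0,0,0,-1.08,0.45],[0.25,0.21,0,0,0,-1.26,0.45],[0.2924,0.2525,0,0,0,-1.44,0.45],[0.2924,0.2525,0,0,0,-1.522,0.45],[0.2924,0.2525,0,0,0,-1.522,0.45]]'; python3 jog.py '[[0,0,0.03,0,0,0,0.45],[0,0,0.057,0,0,0,0.45],[0,0,0.057,0,0,0,0.45],[0,0,0.057,0,0,0,0.45]]'; python3 d.py .647 -.154 .018 87
```

```text
time_s: 46.98
eef_pos: [0.6483, -0.1507, 0.2055]
eef_rot: [-0.001, 0.724, 0.69, -0.0]
wrist_force: [-0.3, -0.2, -0.3]
opening: 0.453
grasp_force: 0.0
time_s: 47.48
eef_pos: [0.6483, -0.1516, 0.1519]
eef_rot: [0.001, 0.724, 0.69, 0.0]
wrist_force: [0.9, 1.0, -0.4]
opening: 0.448
grasp_force: 0.0
delta [-0.0024 -0.0014  0.1339] [0.002 0.    0.004] rows>=2.1 F [ 0.9  1.  -0.4] t 47.5
```

```bash
python3 jog.py '[[-0.002,-0.0014,0.05,0,0,0.004,0.45],[-0.002,-0.0014,0.09,0,0,0.004,0.45],[-0.002,-0.0014,0.105,0,0,0.004,0.45],[-0.002,-0.0014,0.105,0,0,0.004,0.45]]'; python3 jog.py '[[0,0,0.012,0,0,0,0.45],[0,0,0.022,0,0,0,0.45],[0,0,0.026,0,0,0,0.45],[0,0,0.026,0,0,0,0.45]]'
```

```text
time_s: 47.98
eef_pos: [0.6464, -0.1542, 0.046]
eef_rot: [0.0, 0.726, 0.688, 0.0]
wrist_force: [0.3, 0.6, 0.3]
opening: 0.45
grasp_force: 0.0
time_s: 48.48
eef_pos: [0.6458, -0.1542, 0.0191]
eef_rot: [-0.0, 0.726, 0.688, -0.0]
wrist_force: [0.4, -0.0, -0.0]
opening: 0.453
grasp_force: 0.0
```

```bash
python3 jog.py '[[0,0,0,0,0,0,0],[0,0,0,0,0,0,0],[0,0,0,0,0,0,0],[0,0,0,0,0,0,0]]'; python3 jog.py '[[0,0,-0.03,0,0,0,0],[0,0,-0.06,0,0,0,0],[0,0,-0.1,0,0,0,0],[0,0,-0.14,0,0,0,0],[0,0,-0.14,0,0,0,0],[0,0,-0.14,0,0,0,0]]'; python3 - <<'E'
from h import *
o,p,r=obs();print(p)
for r0 in range(100,200,7): pass
s=ctrl.camera("side");t=ctrl.camera("top");a=cv2.imread("pics/side0.png");d=np.abs(s.astype(int)-a).sum(2)
dz=p[2]-.0191
for X in([.6521,-.0582,.0626+dz],[.6521+.04,-.0602,.0626+dz],[.634,-.398,.0626+dz+.012]): print(proj("side",X).round(1),proj("top",X).round(1))
cv2.imwrite("pics/hk.png",stack(crop(s,170,270,70,200,4.5),crop(t,225,300,110,185,4.4),1))
E
```

```text
time_s: 48.98
eef_pos: [0.6467, -0.1545, 0.0202]
eef_rot: [0.001, 0.726, 0.688, 0.0]
wrist_force: [1.5, 0.1, 4.7]
opening: 0.195
grasp_force: 60.8
time_s: 49.72
eef_pos: [0.6451, -0.1539, 0.158]
eef_rot: [-0.001, 0.726, 0.688, -0.0]
wrist_force: [-0.6, -0.1, -2.3]
opening: 0.194
grasp_force: 61.3
[ 0.6450616  -0.15389263  0.15800371]
[[216.  162.2]] [[252.5 146. ]]
[[200.6 160.2]] [[253.6 129.9]]
[[245.7  91.3]] [[396.1 154.8]]
```

```bash
cat > hk.py <<'E'
from h import *
def seg(im,uv,w=16):
    u,v=map(int,uv);k=im[v-w:v+w,u-w:u+w].astype(int)
    sat=k.max(2)-k.min(2);m=(sat<40)&(k.sum(2)>240)
    for row in m: print("".join(".#"[int(x)] for x in row))
    print("origin",u-w,v-w)
E
python3 - <<'E'
from hk import *
s=ctrl.camera("side");t=ctrl.camera("top")
seg(s,(210,161));seg(t,(253,139))
E
```

```text
............................#...
................................
................................
...............................#
..............................##
..............................##
.............................##.
.............................##.
.............................#..
............................##..
............................#...
...........................#....
...........................#....
..........................##....
..........................##....
..........................#.....
........###..............##.....
##################.......#......
############.############.......
############.........####.......
#############...................
#############...................
##############..................
##############..................
###############.................
###############.................
###############.................
################................
################................
################................
################................
###########.####................
origin 194 145
#################.###########
[... 341 characters left out ...]
##...###############.....
#..#...###################......
##########################......
#########################......#
#########################.......
#########.##############........
#......#.###############........
.........##############.........
.........##############.........
........##############..........
........##############..........
.......##############...........
.......##############...........
......##############......##....
......################....######
.....###########################
.....########################...
....##############.############.
....##############.#############
...##############.##############
...##############.##############
origin 237 123
```

```bash
python3 d.py .4465 .2715 .30 87
```

```text
delta [ 0.4144 -0.2212 -0.1414] [-0.003 -0.001 -0.001] rows>=7.8 F [-0.2 -0.3 -0.4] t 49.9
```

```bash
python3 jog.py '[[0,0,-0.04,0,0,0,0],[0,0,-0.09,0,0,0,0],[0,0,-0.13,0,0,0,0],[0.02,-0.011,-0.141,0,0,0,0],[0.06,-0.032,-0.141,0,0,0,0],[0.1,-0.053,-0.141,0,0,0,0],[0.14,-0.075,-0.141,0,0,0,0],[0.18,-0.096,-0.141,0,0,0,0],[0.22,-0.117,-0.141,0,0,0,0],[0.25,-0.133,-0.141,0,0,0,0]]'; python3 jog.py '[[0.04,-0.021,0,0,0,0,0],[0.08,-0.043,0,0,0,0,0],[0.12,-0.064,0,0,0,0,0],[0.15,-0.08,0,0,0,0,0],[0.164,-0.088,0,0,0,0,0],[0.164,-0.088,0,0,0,0,0],[0.164,-0.088,0,0,0,0,0],[0.164,-0.088,0,0,0,0,0]]';python3 d.py .4465 .2715 .223 87; python3 - <<'E'
from h import *
o,p,r=obs()
h=p+[.0215,.0955,.0424]
print(proj("side",h),proj("side",h+[.022,0,0]),proj("side",h-[.018,0,0]),proj("side",[.5183,.367,.2625]))
E
```

```text
time_s: 51.18
eef_pos: [0.5237, 0.1049, 0.2982]
eef_rot: [-0.002, 0.725, 0.689, -0.001]
wrist_force: [-0.4, -0.8, -1.6]
opening: 0.195
grasp_force: 61.3
time_s: 52.18
eef_pos: [0.4478, 0.2698, 0.3003]
eef_rot: [0.0, 0.726, 0.688, -0.0]
wrist_force: [-0.5, 0.3, -1.1]
opening: 0.199
grasp_force: 61.3
delta [ 0.0016 -0.0014  0.0773] [-0.     0.    -0.002] rows>=1.2 F [-0.5  0.3 -1.1] t 52.2
[[267.60536067 263.46794625]] [[253.93112459 261.82858573]] [[278.86163543 264.8174251 ]] [[238.11826774 291.41025807]]
```

Lower to eye height, then look with the last picture.

```bash
python3 jog.py '[[0.0016,-0.0014,0.03,0,0,0,0],[0.0016,-0.0014,0.06,0,0,0,0],[0.0016,-0.0014,0.075,0,0,0,0],[0.0016,-0.0014,0.075,0,0,0,0],[0.0016,-0.0014,0.075,0,0,0,0]]'; python3 - <<'E'
from h import *
o,p,r=obs();h=p+[.0215,.0955,.0424];print(p)
print("side hook,ball,bend,eye",proj("side",h),proj("side",h+[.022,0,0]),proj("side",h-[.018,0,0]),proj("side",[.5183,.367,.2625]))
print("top",proj("top",h),proj("top",h+[.022,0,0]),proj("top",h-[.018,0,0]),proj("top",[.5183,.367,.2625]))
s=ctrl.camera("side");t=ctrl.camera("top")
cv2.imwrite("pics/eye.png",stack(crop(s,215,300,250,330,5),crop(t,30,100,165,245,5),1))
E
```

```text
time_s: 52.8
eef_pos: [0.4469, 0.2726, 0.2268]
eef_rot: [0.0, 0.726, 0.688, 0.001]
wrist_force: [-0.8, 0.9, -1.1]
opening: 0.197
grasp_force: 61.3
[0.44687391 0.27258931 0.22681909]
side hook,ball,bend,eye [[267.04096412 293.20353993]] [[254.1591871 291.5655252]] [[277.64116742 294.55143543]] [[238.11826774 291.41025807]]
top [[ 51.99151917 217.08586999]] [[ 52.91951259 206.85542455]] [[ 51.22704944 225.5135868 ]] [[ 56.26822949 194.42162639]]
```

View pics/eye.png

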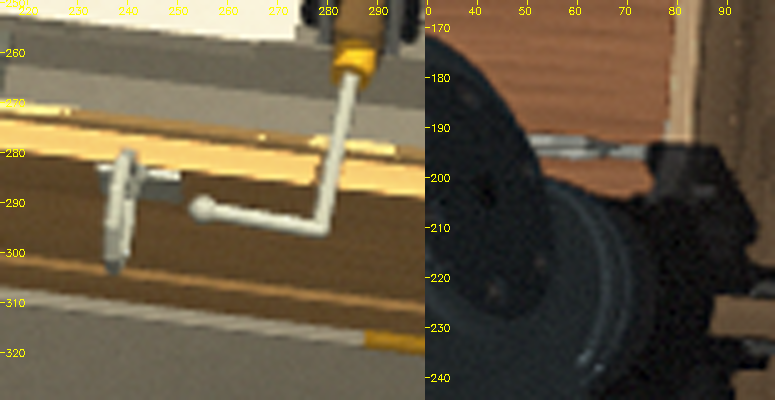

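```bash
python3 d.py .4469 .2715 .2195 87;python3 d.py .4968 .2715 .2195 87
```

```text
delta [-0.0012  0.0001  0.0074] [ 0.002 -0.001 -0.001] rows>=0.1 F [ 0.   0.6 -0.6] t 52.9
delta [0.0014 0.0499 0.0075] [ 0.002 -0.001 -0.001] rows>=0.8 F [ 0.   0.6 -0.6] t 52.9
```

```bash
python3 jog.py '[[-0.001,0,0.0075,0,0,0,0],[-0.001,0,0.0075,0,0,0,0],[0,0.012,0.0075,0,0,0,0],[0,0.024,0.0075,0,0,0,0],[0.001,0.036,0.0075,0,0,0,0],[0.0014,0.048,0.0075,0,0,0,0],[0.0014,0.05,0.0075,0,0,0,0],[0.0014,0.05,0.0075,0,0,0,0]]'; python3 - <<'E'
from h import *
o,p,r=obs();print(p,o["wrist_force"]);h=p+[.0215,.0955,.0424];print(proj("side",h),proj("side",h+[.022,0,0]),proj("side",h-[.018,0,0]))
from hk import seg
s=ctrl.camera("side")
k=s[270:315,215:275].astype(int);m=(k.max(2)-k.min(2)<40)&(k.sum(2)>330)
for i,row in enumerate(m): print(270+i,"".join(".#"[int(x)] for x in row))
E
```

```text
time_s: 53.9
eef_pos: [0.4959, 0.2712, 0.2178]
eef_rot: [-0.0, 0.726, 0.688, -0.0]
wrist_force: [0.2, 0.1, -0.5]
opening: 0.19
grasp_force: 61.3
[0.49591595 0.27116782 0.21775422] [ 0.17750865  0.10869716 -0.46384064]
[[238.68823996 292.158512  ]] [[226.09435856 290.5491846 ]] [[249.0506133 293.4826829]]
270 .......#####################################################
271 ................############################################
272 .........................###################################
273 ..................................##########################
274 .......................................#####################
275 .......................................##...........########
276 ......................................###...................
277 ......................................####..................
278 ......................................###...................
279 ......................................##....................
280 .........................##...........##....................
281 ........................###...........##....................
282 ..........
[... 1430 characters left out ...]
..................................................
305 ............................................................
306 ............................................................
307 ............................................................
308 ######.#....................................................
309 ##############..............................................
310 .######################.#...................................
311 .........########################...........................
312 ..................#####################.....................
313 ..........................#######################...........
314 ..................................########################..
```

```bash
python3 jog.py '[[-0.0165,0.001,-0.0065,0,0,0,0],[-0.0336,0.002,-0.0114,0,0,0,0],[-0.0512,0.0034,-0.0146,0,0,0,0],[-0.069,0.0046,-0.016,0,0,0,0],[-0.0868,0.0057,-0.0157,0,0,0,0],[-0.1045,0.0069,-0.0135,0,0,0,0],[-0.1219,0.008,-0.0096,0,0,0,0],[-0.1389,0.0092,-0.004,0,0,0,0]]'; python3 - <<'E'
from h import *
o,p,r=obs();h=p+[.0215,.0955,.0424];print(p,proj("side",h))
s=ctrl.camera("side");u,v=map(int,proj("side",h)[0])
k=s[v-22:v+24,u-30:u+24].astype(int);m=(k.max(2)-k.min(2)<40)&(k.sum(2)>330)
for i,row in enumerate(m[::2]): print(v-22+2*i,"".join(".#"[int(x)] for x in row))
E
```

```text
time_s: 54.95
eef_pos: [0.4977, 0.1309, 0.2216]
eef_rot: [-0.0, 0.726, 0.688, -0.0]
wrist_force: [-0.4, 0.3, -0.8]
opening: 0.191
grasp_force: 61.3
[0.49773651 0.13086078 0.22155949] [[250.54512666 232.10713461]]
210 ....................................#######...##.....#
212 ....................................############...###
214 ....................................###.##############
216 ....................................###.##############
218 ....................................######.###########
220 ....................................##################
222 ....................................##########..######
224 ..............................##.....#################
226 ..............................##.....################.
228 .............................###.....#################
230 ...................####......####....#################
232 ...................################..#################
234 ............................###...####################
236 ............................####.....#################
238 #########...................####.....#################
240 ...............#################.....#################
242 ..............................##..########.###########
244 .....................................................#
246 ................................#####.................
248 .........................##..#########................
250 .........................##..#########................
252 ............................##########................
254 ............................##########................
```

```bash
python3 jog.py '[[-0.0163,0.001,0.0073,0,0,0,0],[-0.0317,0.002,0.0162,0,0,0,0],[-0.0463,0.003,0.0266,0,0,0,0],[-0.0597,0.004,0.0384,0,0,0,0],[-0.0718,0.0047,0.0514,0,0,0,0],[-0.0826,0.0055,0.0656,0,0,0,0],[-0.0919,0.006,0.0808,0,0,0,0],[-0.0997,0.0066,0.0969,0,0,0,0],[-0.0997,0.0066,0.0969,0,0,0,0]]'; cat > see.py <<'E'
from h import *
o,p,r=obs();h=p+[.0215,.0955,.0424];print(p,o["wrist_force"],proj("side",h))
s=ctrl.camera("side");u,v=map(int,proj("side",h)[0])
k=s[v-22:v+30,u-30:u+24].astype(int);m=(k.max(2)-k.min(2)<40)&(k.sum(2)>330)
for i,row in enumerate(m[::2]): print(v-22+2*i,"".join(".#"[int(x)] for x in row))
E
python3 see.py
```

```text
time_s: 56.12
eef_pos: [0.4978, 0.0318, 0.1233]
eef_rot: [-0.001, 0.726, 0.688, -0.001]
wrist_force: [-0.7, -0.7, -0.4]
opening: 0.194
grasp_force: 61.4
[0.49783933 0.0318347  0.12326442] [-0.69926535 -0.7249988  -0.35237882] [[257.67483432 231.11218035]]
209 .............................#############..........##
211 .............................#############........####
213 .............................##.##########..#....#####
215 .............................####.####################
217 .............................#####.###################
219 .............................######...################
221 .............................#########################
223 .............................###.#####################
225 .............................##############.##########
227 .............................#########################
229 .....................###.....#########################
231 .....................#################################
233 ............................###.....##################
235 ..............................########################
237 ...............................#######################
239 ############...................#######################
241 ###############################.#..###################
243 ##########################.####.#####.#############...
245 .........###########################.#################
247 ........................######.#####.#################
249 .......................############............#######
251 ......................#############...................
253 ......................#############...................
255 .....................##############...................
257 .............................#####....................
259 ......................................................
```

```bash
python3 jog.py '[[-0.004,0,0.01,0,0,0,0],[-0.007,0,0.02,0,0,0,0],[-0.0095,0,0.03,0,0,0,0],[-0.011,0,0.038,0,0,0,0],[-0.012,0,0.044,0,0,0,0],[-0.012,0,0.048,0,0,0,0],[-0.012,0,0.052,0,0,0,0],[-0.012,0,0.052,0,0,0,0]]'; python3 see.py
```

```text
time_s: 57.18
eef_pos: [0.4983, 0.0199, 0.073]
eef_rot: [-0.0, 0.726, 0.688, -0.0]
wrist_force: [-0.7, -1.9, 2.5]
opening: 0.193
grasp_force: 61.9
[0.49833658 0.01992621 0.07302831] [-0.66394122 -1.87074315  2.4727786 ] [[258.0708049  242.59382294]]
220 ............................######...#.#...........###
222 ............................#########............#####
224 .............................############.......######
226 .............................########.####....########
228 .............................################.########
230 .............................#################..######
232 .............................###.#############..######
234 .............................###.#############.#######
236 .............................################..#######
238 #............................################.########
240 ###################..##.....##########################
242 ###################..#############.#.####...##########
244 #########################.##.##.########.#############
246 ############################...########.##############
248 ############################..##.#####.###############
250 ########################.#############################
252 ######################################################
254 ###....###################.###.#######################
256 ...................##.....####.#######################
258 ......................#############.####....##########
260 ......................############....................
262 .....................############.....................
264 .....................############.....................
266 ......................................................
268 ......................................................
270 ......................................................
```

```bash
python3 jog.py '[[0,0,0.003,0,0,0,0],[0,0,0.006,0,0,0,0],[0,0,0.006,0,0,0,0]]'; python3 jog.py '[[0,0,0.003,0,0,0,0],[0,0,0.005,0,0,0,0],[0,0,0.005,0,0,0,0]]'; python3 - <<'E'
from h import *
s=ctrl.camera("side");a=cv2.imread("pics/side0.png");d=np.abs(s.astype(int)-a).sum(2)
print("lid diff rows", [(r,int((d[r,185:230]>50).sum()),int((d[r,265:325]>50).sum())) for r in range(248,322,6)])
E
```

```text
time_s: 57.6
eef_pos: [0.499, 0.0203, 0.0672]
eef_rot: [0.0, 0.726, 0.688, 0.001]
wrist_force: [-0.3, 0.2, 4.1]
opening: 0.199
grasp_force: 62.2
time_s: 57.98
eef_pos: [0.4988, 0.0201, 0.0621]
eef_rot: [0.0, 0.726, 0.688, 0.0]
wrist_force: [1.0, -1.4, 4.3]
opening: 0.196
grasp_force: 62.3
lid diff rows [(248, 0, 1), (254, 10, 0), (260, 0, 9), (266, 6, 1), (272, 0, 17), (278, 1, 1), (284, 1, 1), (290, 1, 0), (296, 2, 0), (302, 0, 1), (308, 1, 0), (314, 0, 0), (320, 0, 0)]
```

```bash
cat > lid.py <<'E'
from h import *
s=ctrl.camera("side");a=cv2.imread("pics/side0.png");d=np.abs(s.astype(int)-a).sum(2)
print("lid diff", [(r,int((d[r,185:230]>50).sum()),int((d[r,265:325]>50).sum())) for r in range(248,284,2)])
E
python3 jog.py '[[0,0,0.003,0,0,0,0],[0,0,0.005,0,0,0,0],[0,0,0.005,0,0,0,0]]'; python3 lid.py; python3 jog.py '[[0,0,-0.01,0,0,0,0],[0,0,-0.02,0,0,0,0],[0,0,-0.022,0,0,0,0],[0,0,-0.022,0,0,0,0],[0,0,-0.022,0,0,0,0]]'; python3 lid.py;python3 see.py
```

```text
time_s: 58.4
eef_pos: [0.4986, 0.0201, 0.057]
eef_rot: [0.0, 0.726, 0.688, 0.0]
wrist_force: [2.0, -0.7, 3.8]
opening: 0.193
grasp_force: 62.5
lid diff [(248, 0, 2), (250, 5, 0), (252, 11, 0), (254, 11, 0), (256, 0, 0), (258, 0, 0), (260, 0, 10), (262, 11, 11), (264, 20, 11), (266, 6, 1), (268, 1, 0), (270, 0, 13), (272, 1, 18), (274, 1, 18), (276, 0, 2), (278, 1, 1), (280, 1, 1), (282, 0, 1)]
time_s: 59.08
eef_pos: [0.4981, 0.0202, 0.0788]
eef_rot: [-0.0, 0.726, 0.688, -0.0]
wrist_force: [-0.0, 0.7, -0.8]
opening: 0.194
grasp_force: 61.7
lid diff [(248, 0, 1), (250, 0, 0), (252, 0, 0), (254, 0, 0), (256, 0, 0), (258, 0, 0), (260, 0, 0), (262, 0, 0), (264, 0, 0), (266, 0, 0), (268, 0, 0), (270, 0, 0), (272, 0, 0), (274, 0, 0), (276, 0, 0), (278, 0, 0), (280, 0, 0), (282, 0, 0)]
[0.49807013 0.02024442 0.07873458] [-0.18441559  0.05013977 -1.69826595] [[258.18327682 241.01744332]]
219 ............................######.#.##.#..........###
221 ............................#######....##........#####
223 ............................###########........#######
225 ...........................
[... 625 characters left out ...]
####################.####...#######################
249 ########################.##.##########################
251 ########################.#############################
253 ##############################.#######################
255 ..........##.....#########.###.#######################
257 ......................########.....###################
259 ......................############.............#.....#
261 .....................#############....................
263 .....................############.....................
265 .............................####.....................
267 ......................................................
269 ......................................................
```

```bash
python3 jog.py '[[-0.001,-0.015,0,0,0,0,0],[-0.0015,-0.03,0,0,0,0,0],[-0.002,-0.045,0,0,0,0,0],[-0.003,-0.06,0,0,0,0,0],[-0.003,-0.07,0,0,0,0,0],[-0.003,-0.07,0,0,0,0,0]]';python3 lid.py; python3 - <<'E'
from h import *
o,p,r=obs();h=p+[.0215,.0955,.0424];print(p)
for q in(h,h+[.022,0,0],h-[.018,0,0],h-[.018,0,0]-[0,.08,0]): print(proj("side",q))
s=ctrl.camera("side")
k=s[200:275,255:300].astype(int);m=(k.max(2)-k.min(2)<40)&(k.sum(2)>330)
for i,row in enumerate(m[::2]): print(200+2*i,"".join(".#"[int(x)] for x in row))
E
```

```text
time_s: 59.92
eef_pos: [0.4278, 0.0209, 0.0792]
eef_rot: [0.0, 0.726, 0.688, 0.0]
wrist_force: [0.5, 0.4, -0.2]
opening: 0.199
grasp_force: 61.6
lid diff [(248, 0, 6), (250, 0, 15), (252, 0, 5), (254, 0, 0), (256, 0, 0), (258, 0, 0), (260, 0, 0), (262, 0, 0), (264, 0, 0), (266, 0, 0), (268, 0, 0), (270, 0, 0), (272, 0, 0), (274, 0, 0), (276, 0, 0), (278, 0, 0), (280, 0, 0), (282, 0, 0)]
[0.42853555 0.02079682 0.07934576]
[[288.2810199 244.4655894]]
[[278.70006421 243.36690898]]
[[296.15326593 245.36832634]]
[[299.03019062 220.93168279]]
200 ###############.############.................
202 ############################.................
204 #############.###############.#..............
206 ###########.####################.............
208 .######..#######################.###.........
210 .###.#############################.#.........
212 .#..#################################........
214 .##....################################......
216 .##.....######.########################......
218 .###.....##############.##############.......
220 .###.###...##############################....
222 .##
[... 642 characters left out ...]

248 #..################.#################.##.####
250 ####################.#.############.#.#######
252 ######################################.######
254 ###.#########################################
256 ###.#########################################
258 ########..###....############################
260 #######.....................###....##########
262 ######.......................................
264 ######.......................................
266 .............................................
268 .............................................
270 .............................................
272 .............................................
274 .............................................
```

```bash
python3 d.py .6465 -.1545 .20 87
```

```text
delta [-0.1635  0.2267 -0.1203] [ 0.001  0.    -0.001] rows>=4.9 F [-0.1  0.9 -0.8] t 60.0
```

```bash
python3 jog.py '[[0,0,-0.04,0,0,0,0],[0,0,-0.08,0,0,0,0],[0,0,-0.12,0,0,0,0],[-0.03,0.04,-0.12,0,0,0,0],[-0.06,0.083,-0.12,0,0,0,0],[-0.09,0.125,-0.12,0,0,0,0],[-0.12,0.166,-0.12,0,0,0,0],[-0.15,0.208,-0.12,0,0,0,0],[-0.1635,0.2267,-0.12,0,0,0,0],[-0.1635,0.2267,-0.12,0,0,0,0]]'; python3 jog.py '[[0,0,0,0,0,0,0],[0,0,0,0,0,0,0]]'; python3 d.py .6465 -.1545 .075 87; python3 - <<'E'
from h import *
o,p,r=obs();c=p-[0,0,.0191]; # offset of pole frame
for n in("side","top"):
    print(n,"bend,ferrule,end",[proj(n,np.array(X)+[0,0,c[2]]).round(1).tolist() for X in([.6505,-.0582,.0626],[.6475,-.138,.074],[.634,-.398,.074])])
s=ctrl.camera("side")
k=s[125:160,195:262].astype(int);m=(k.max(2)-k.min(2)<40)&(k.sum(2)>330)
for i,row in enumerate(m): print(125+i,"".join(".#"[int(x)] for x in row))
E
```

```text
time_s: 61.28
eef_pos: [0.647, -0.1557, 0.1979]
eef_rot: [-0.0, 0.726, 0.688, -0.0]
wrist_force: [-0.3, -0.5, -1.3]
opening: 0.194
grasp_force: 61.6
time_s: 61.52
eef_pos: [0.6456, -0.1536, 0.1992]
eef_rot: [-0.0, 0.725, 0.688, -0.0]
wrist_force: [0.0, 0.8, -1.7]
opening: 0.191
grasp_force: 61.6
delta [-0.0009  0.0009  0.1242] [-0. -0.  0.] rows>=2.0 F [ 0.   0.8 -1.7] t 61.5
side bend,ferrule,end [[[215.8, 148.8]], [[223.4, 127.0]], [[245.5, 79.0]]]
top bend,ferrule,end [[[252.6, 141.7]], [[288.1, 142.3]], [[403.5, 150.3]]]
125 ...................................................##..........####
126 ..............................................................#####
127 ....................................................#.......#######
128 ...........................................................########
129 ......................................................#...#########
130 ......................................................##.##########
131 .......................................................#.#######..#
132 .........................................................##.#
[... 1250 characters left out ...]
....................................................
151 ...................................................................
152 ...................................................................
153 ...................................................................
154 ...................................................................
155 ...................................................................
156 ...................................................................
157 ...................................................................
158 ...................................................................
159 ...................................................................
```

```bash
python3 jog.py '[[0,0,0,0,-0.06,0,0],[0,0,0,0,-0.12,0,0],[0,0,0.03,0,-0.12,0,0],[0,0,0.06,0,-0.12,0,0],[0,0,0.09,0,-0.12,0,0],[0,0,0.11,0,-0.12,0,0],[0,0,0.11,0,-0.12,0,0],[0,0,0.11,0,-0.12,0,0]]'; python3 - <<'E'
from h import *
o,p,r=obs();print(p,o["wrist_force"])
print([proj("side",np.array(X)+[0,0,p[2]-.0191]).round(1).tolist() for X in([.6505,-.0582,.0626],[.6505,-.0532,.0626])])
s=ctrl.camera("side")
k=s[160:190,195:240].astype(int);m=(k.max(2)-k.min(2)<40)&(k.sum(2)>330)
for i,row in enumerate(m): print(160+i,"".join(".#"[int(x)] for x in row))
E
```

```text
time_s: 62.58
eef_pos: [0.647, -0.1547, 0.0906]
eef_rot: [0.042, 0.724, 0.687, -0.043]
wrist_force: [0.2, -0.6, -1.0]
opening: 0.198
grasp_force: 61.6
[ 0.64703851 -0.15469891  0.09056986] [ 0.17443079 -0.55310602 -0.98041245]
[[[218.0, 182.9]], [[217.6, 184.2]]]
160 .............................................
161 .............................................
162 #####........................................
163 ##.....##....................................
164 #........##..................................
165 ##.........#.................................
166 ##...........................................
167 ##...........................................
168 ##...........................................
169 ##...........#...............#...............
170 ##...........#...............##..............
171 ##...........#..............##...............
172 ###.........##.............###...............
173 ###.........##.............##................
174 ###........##..............##................
175 #.#......###..............###................
176 #......####...............##.................
177 #....####.................##.................
178 ######.......................................
179 ##.......................#...................
180 .............................................
181 .......###..............#....................
182 ##....########..........#....................
183 ##.....#########.......##....................
184 ##...........###########.....................
185 ##..................####.....................
186 ##...........................................
187 ##...........................................
188 ##...........................................
189 ##...........................................
```

```bash
python3 jog.py '[[0.003,0,0.025,0,0,0,0],[0.0054,0,0.045,0,0,0,0],[0.0066,0,0.055,0,0,0,0],[0.0066,0,0.055,0,0,0,0]]'; python3 jog.py '[[0.0006,0,0.005,0,0,0,0],[0.0012,0,0.01,0,0,0,0],[0.0012,0,0.01,0,0,0,0]]'
```

```text
time_s: 63.12
eef_pos: [0.6459, -0.1544, 0.033]
eef_rot: [0.041, 0.724, 0.687, -0.044]
wrist_force: [0.5, 0.1, -1.2]
opening: 0.196
grasp_force: 61.6
time_s: 63.5
eef_pos: [0.6465, -0.1546, 0.024]
eef_rot: [0.042, 0.724, 0.687, -0.043]
wrist_force: [-0.0, 1.0, 1.6]
opening: 0.196
grasp_force: 62.0
```

```bash
python3 jog.py '[[0.0003,0,0.002,0,0,0,0],[0.0005,0,0.004,0,0,0,0],[0.0005,0,0.004,0,0,0,0]]'; python3 jog.py '[[0,0,0,0,0,0,0.4],[0,0,0,0,0,0,0.4],[0,0,0,0,0,0,0.4],[-0.0036,0,-0.03,0,0,0,0.4],[-0.0072,0,-0.06,0,0,0,0.4],[-0.0144,0,-0.12,0,0,0,0.4],[-0.0144,0,-0.12,0,0,0,0.4],[-0.0144,0,-0.12,0,0.12,0,0.4],[-0.0144,0,-0.12,0,0.12,0,0.4]]'; python3 d.py .45 -.15 .3 87; python3 lid.py
```

```text
time_s: 63.88
eef_pos: [0.6467, -0.1543, 0.0206]
eef_rot: [0.042, 0.724, 0.687, -0.043]
wrist_force: [-0.3, 3.3, 6.2]
opening: 0.195
grasp_force: 62.5
time_s: 65.0
eef_pos: [0.6456, -0.1564, 0.1399]
eef_rot: [0.0, 0.727, 0.687, -0.0]
wrist_force: [-0.2, -0.6, 0.4]
opening: 0.397
grasp_force: 0.0
delta [-0.0048 -0.1958 -0.16  ] [-0.001  0.001 -0.004] rows>=4.0 F [-0.2 -0.6  0.4] t 65.0
lid diff [(248, 0, 35), (250, 0, 34), (252, 0, 31), (254, 0, 29), (256, 0, 25), (258, 0, 21), (260, 0, 17), (262, 0, 12), (264, 0, 7), (266, 0, 4), (268, 0, 0), (270, 0, 0), (272, 0, 0), (274, 0, 0), (276, 0, 0), (278, 0, 0), (280, 0, 0), (282, 0, 0)]
```

```bash
python3 jog.py '[[0,0,-0.06,0,0,0,0.4],[0,0,-0.12,0,0,0,0.4],[0,-0.05,-0.16,0,0,0,0.4],[0,-0.11,-0.16,0,0,0,0.4],[0,-0.17,-0.16,0,0,0,0.4],[-0.05,-0.22,-0.16,0,0,0,0.4],[-0.11,-0.26,-0.16,0,0,0,0.4],[-0.17,-0.3,-0.16,0,0,0,0.4],[-0.22,-0.33,-0.16,0,0,0,0.4],[-0.28,-0.35,-0.16,0,0,0,0.4]]'; python3 jog.py '[[-0.04,-0.02,0,0,0,0,0.4],[-0.07,-0.04,0,0,0,0,0.4],[-0.07,-0.04,0,0,0,0,0.4],[-0.07,-0.04,0,0,0,0,0.4]]'; cat > fin.py <<'E'
from h import *
s=ctrl.camera("side");t=ctrl.camera("top")
for n,im in(("side",s),("top",t)):
    a=cv2.imread(f"pics/{n}0.png");d=np.abs(im.astype(int)-a).sum(2)>70
    d=cv2.morphologyEx(d.astype(np.uint8),cv2.MORPH_OPEN,np.ones((2,2)))
    N,l,st,ce=cv2.connectedComponentsWithStats(d)
    print(n,[st[i].tolist() for i in range(1,N) if st[i][4]>6])
E
python3 fin.py
```

```text
time_s: 66.3
eef_pos: [0.2902, -0.3951, 0.3002]
eef_rot: [-0.0, 0.726, 0.688, -0.001]
wrist_force: [0.7, -0.2, -0.1]
opening: 0.399
grasp_force: 0.0
time_s: 66.8
eef_pos: [0.2485, -0.4612, 0.2998]
eef_rot: [-0.001, 0.726, 0.688, -0.0]
wrist_force: [1.5, 0.4, -0.3]
opening: 0.397
grasp_force: 0.0
side [[303, 0, 163, 232, 5504], [391, 0, 45, 163, 2401], [437, 0, 15, 28, 237], [445, 0, 59, 106, 2356], [399, 27, 4, 8, 25], [409, 29, 37, 149, 1028], [468, 77, 11, 8, 65], [432, 85, 60, 88, 1517], [247, 135, 3, 5, 10], [243, 141, 5, 9, 18], [225, 143, 17, 39, 90], [417, 146, 22, 47, 411], [401, 148, 4, 4, 8], [232, 151, 14, 28, 60], [499, 151, 13, 20, 59], [399, 158, 3, 3, 7], [398, 165, 3, 5, 15], [387, 175, 5, 10, 34], [264, 177, 16, 5, 61], [290, 177, 15, 5, 52], [228, 183, 4, 2, 8], [287, 182, 19, 14, 133], [205, 184, 27, 24, 155], [262, 186, 24, 51, 749], [301, 193, 9, 9, 63], [204, 217, 10, 4, 31], [299, 235, 15, 13, 129], [365, 234, 29, 4, 92], [396, 237, 19, 4, 46], [332, 269, 98, 18, 631]]
top [[250, 145, 30, 20, 170], [293, 159, 7, 2, 14], [307, 160, 10, 2, 20], [322, 161, 10, 2, 20], [336, 162, 11, 2, 22], [350, 163, 10, 2, 20], [279, 164, 11, 4, 26], [294, 165, 12, 3, 26], [310, 166, 11, 3, 24], [322, 167, 12, 3, 29], [335, 168, 39, 5, 90], [293, 208, 5, 7, 17], [252, 210, 3, 3, 8], [297, 227, 3, 12, 24], [390, 228, 2, 4, 8], [247, 235, 180, 42, 3107], [191, 239, 54, 70, 1004], [261, 263, 196, 67, 3812], [368, 269, 27, 20, 388], [341, 275, 17, 7, 70], [252, 302, 7, 28, 112], [212, 307, 8, 7, 28], [221, 308, 3, 4, 11], [460, 313, 52, 45, 1237], [84, 316, 88, 68, 2356], [218, 317, 6, 4, 20], [219, 322, 4, 3, 9], [221, 322, 26, 40, 381], [226, 332, 57, 52, 786], [453, 349, 30, 35, 566], [480, 363, 5, 9, 31], [486, 368, 3, 3, 7], [490, 374, 2, 4, 8], [483, 379, 17, 5, 61]]
```

```bash
python3 - <<'E'
from h import *
s=ctrl.camera("side");t=ctrl.camera("top")
for nm,im,a,(r0,r1,c0,c1) in(("top",t,cv2.imread("pics/top0.png"),(140,172,245,285)),("side",s,cv2.imread("pics/side0.png"),(178,210,198,238))):
    f=lambda im:((lambda k:(k.max(2)-k.min(2)<45)&(k.sum(2)>300))(im[r0:r1,c0:c1].astype(int)))
    A,B=f(a),f(im)
    print(nm,c0)
    for i in range(r1-r0): print(r0+i,"".join(".#"[int(x)] for x in A[i])+"   "+"".join(".#"[int(x)] for x in B[i]))
# bar: brown-bright columns in top at several cols
a=cv2.imread("pics/top0.png")
for c in(290,320,350,370):
    g=lambda im:(lambda w:(w*np.arange(150,180)).sum()/w.sum())(np.clip(im[150:180,c,2].astype(float)-150,0,None))
    print(c,round(g(a),2),round(g(t),2))
E
```

```text
top 245
140 ........................................   ........................................
141 ........................................   ........................................
142 ........................................   ........................................
143 ................................#.......   ................................#.......
144 .......###..............................   ........................................
145 ......####........................#.....   ....###...........................#.....
146 .......##...............................   ....###.................................
147 .......##...............................   ....###.................................
148 .......##...............................   ....###.................................
149 .......##...............................   ....###.................................
150 .......##...............................   ....###.................................
151 ......###...............................   ....###.................................
152 .......##.......................
[... 3920 characters left out ...]
............
203 ...........###########..................   ......###.............##................
204 ..................####..................   ......##########......#.................
205 ........................................   .............##########.................
206 ........................................   ...................###..................
207 ........................................   ........................................
208 ........................................   ........................................
209 ........................................   ........................................
290 160.83 162.45
320 162.28 163.61
350 163.61 165.52
370 165.99 167.22
```

```bash
python3 - <<'E'
from h import *
print(tri(side=(219.3,203.6),top=(251.8,159.0))[0],tri(side=(220.2,205.3),top=(249.6,160.2))[0])
t=ctrl.camera("top");
g=cv2.cvtColor(t,cv2.COLOR_BGR2GRAY)[185:265,222:330];c=cv2.HoughCircles(cv2.resize(g,None,fx=4,fy=4,interpolation=cv2.INTER_CUBIC),cv2.HOUGH_GRADIENT,1,60,param1=80,param2=18,minRadius=28,maxRadius=44)
print((c[0][:,:2]/4+[222,185]).round(1) if c is not None else None)
E
python3 lid.py
```

```text
[ 0.65199854 -0.05750925  0.06253429] [ 0.64836779 -0.05144563  0.06240838]
[[279.1 236.6]
 [252.1 243.4]]
lid diff [(248, 0, 0), (250, 0, 0), (252, 0, 0), (254, 0, 0), (256, 0, 0), (258, 0, 0), (260, 0, 0), (262, 0, 0), (264, 0, 0), (266, 0, 0), (268, 0, 0), (270, 0, 0), (272, 0, 0), (274, 0, 0), (276, 0, 0), (278, 0, 0), (280, 0, 0), (282, 0, 0)]
```

```bash
python3 - <<'E'
from h import *
for im in(cv2.imread("pics/side0.png"),ctrl.camera("side")):
    k=im[180:235,285:316].astype(int);e=cv2.Canny(im[170:245,280:325],60,140)
    hue=cv2.cvtColor(im,cv2.COLOR_BGR2HSV)[180:235,285:318]
    m=((hue[...,1]>110)).astype(np.uint8)
    N,l,st,ce=cv2.connectedComponentsWithStats(m);print([(st[i].tolist(),ce[i].round(1).tolist()) for i in range(1,N) if st[i][4]>30])
E
```

```text
[([26, 0, 7, 31, 117], [30.2, 10.6]), ([3, 6, 20, 18, 222], [13.3, 15.4]), ([11, 29, 17, 15, 208], [18.7, 36.0])]
[([26, 0, 7, 31, 117], [30.2, 10.6]), ([7, 10, 17, 14, 183], [14.9, 16.6]), ([11, 29, 17, 15, 210], [18.8, 36.0])]
```

```bash
python3 -c "
from bench import ctrl
print(ctrl.hand_in())"
```

```text
the job is handed in; nothing more can be done
None
```

The job is handed in, with no verdict printed: four salve jars are in the locker, the lid is shut and caught, the dowel is back in its fork, the pole is in its saddles, and the camera checks found both spice jars unmoved.

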